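# Tighten the drilling-clamp nut by hand, then with the spanner

### The arm

A 6-joint arm with a two-finger parallel gripper is mounted at the origin on the work surface. World frame = base frame: x ahead of the robot, y to its left, z up, the work surface at z = 0. Lengths are in m, angles in rad, forces in N, time in s.
With the tool pointing down it reaches from about 0.35 to 0.875 m from the base axis. Payload 4.2 kg.
Tool frame: the origin (TCP) lies midway between the tips of the shut fingers; the grasp point (between the pads) lies 19 mm behind it (robot.grip_point_offset is the distance from the TCP to the grasp point, in m); z points along the fingers, y is the line along which they close (so a half turn about z gives the same grasp; the last joint's range is limited). The gripper opens to 85 mm and grips with 20 to 120 N. Pads are 22 mm wide; open, the fingers measure 114 mm over their backs; the gripper's body (76 mm by 85 mm) begins 54 mm behind the grasp point. The pads swing forward as they close: fully open they stand 13 mm farther back than shut.
Start: joints at [0.259, 0.385, 0.008, 0, -1.194, -0.259], TCP at [0.625, 0, 0.206] pointing down, gripper open.
Joint ranges: [-3.14, 3.14], [-1.21, 2.06], [-1.07, 1.41], [-3.16, 2.05], [-2.99, -0.16], [-3.1, 3.1]. Speed limits (rad/s): [2.79, 2.79, 3.14, 3.14, 3.14, 3.14].

### API

Orientations are given as a rotation vector (axis times angle).
In Python, from workcell import robot, viewer gives the robot as it stands.
- The arm moves only by the tool jog_arm, never from a script. Its argument "moves" is a list of rows, each a list of 7 numbers: the shift along the tool's x, y, z scaled (see below), then the turn, a rotation vector about the tool's x, y, z scaled (see below), then the opening, from 0 (shut) to 1 (fully open). A call has 1 to 12 rows; each row shifts and turns the commanded pose from where the row before left it, along the tool's axes as they then stand; what a row does not reach is not made up. The controller multiplies each number of a shift by 0.04 m and each number of a turn by 8 degrees. A row lasts 1/10 s, in which the tool goes at most 50 mm and 8.59 degrees, less where a joint would pass 70% of its speed; a pose out of reach is approached as far as the arm can. A call with a number of a shift or a turn outside -1 to 1 is refused whole. A call with a gripper value outside its range is refused whole. The fingers move at their own pace and stop on an object; "newtons" is the grip in N (left out, the last holds). Time passes only in rows, so rows that do not move let the fingers close. It gives the time, the measured TCP pose, the force, the opening and the grip force at its end, in the units of the state.
- robot.read_state(): the state, without advancing time (a new reading comes with each control period).
- viewer.read_camera(name): name is "scene" or "side" or "wrist"; returns the picture (384x512x3 uint8, red, green, blue); there is no depth.
- viewer.get_calibration(name): a dict with "vertical_fov" (degrees; the focal length in pixels is half the picture's height over the tangent of half this angle, whatever the lens; pixels are square), "cx", "cy" (the principal point, pixels), "world_to_cam" (4x4, takes a point from world to camera coordinates). Camera axes: x right, y down, z forward; pixel columns grow to the right and rows downward; lengths in m; the calibration is good to about 2 mm. A picture is of the moment at which its call begins: read the wrist's pose just before it. get_calibration takes no time and is no camera call; for the wrist camera it gives the pose at the moment of the call.
- robot.sign_off(): hands the job in; it is judged then, once.
The state is a dict: "t": time; "q": joint angles; "joint_velocities": joint speeds; "joint_efforts": joint torques, N m; "tool_pos": TCP position; "ee_rot": TCP orientation; "force": force on the tool from outside, world axes, zero at the start; "moment": the same for the moment, N m; "opening": finger opening in m; "finger_force": force on a finger pad.
Only numpy, scipy, OpenCV 4.12 (cv2) and the standard library are available. Lean on these libraries where they do the work, as an engineer would, in place of code of your own. Each camera call takes 0.05 s, during which the arm holds its last target. There are 200 camera calls.

### The job

Screw the big collar nut of the drilling clamp down clockwise with the fingers until it is snug, that is where it first turns stiff, leaving the spanner in its rack meanwhile. Then draw the larger of the two spanners out of the wooden rack by its head, let it lie on the bench, take it again by its handle and, with it, tighten the nut one flat (60 degrees) further. Finish with the spanner lying flat on the bench clear of the clamp, and leave the other things where they are.

Things in the scene. Friction and masses are not known exactly. Their poses are not given: they have to be found in the camera images.
- nut: Steel hexagon nut, captive on an upright stud: 46 mm across flats (grip here), flats 26.5 mm wide and 25 mm tall. Origin: on the axis at the hexagon's underside, 57 mm above the bench; z up; x square to one pair of flats (flats face every 60 degrees from x). It only turns, clockwise from above to tighten, without sinking; its yaw falls as run and tight grow.
- stud_top (a point): Top of the 24 mm stud, on the nut's axis. Over its flats the nut has a 7 mm cone tapering to 38 mm across, which guides a spanner on; the stud stands 11 mm above that. Under the hexagon the nut has a round collar, 62 mm across and 6 mm thick, its top level with the nut's origin: a spanner lowered over the nut rests on it.
- run (a joint): Easy turning of the nut (rad), growing clockwise from above, 0 to 2.2. Starts between 0.9 and 1.5; at 2.2 the nut is snug. Resists with only about 0.1 N m either way, also after tightening, so back the spanner off by no more than its play before lifting it.
- tight (a joint): Stiff turning of the nut after snug (rad), clockwise, 0 at the start, stop at 1.7. It moves only once run is at 2.2 and takes 0.8 N m, about eight times as much: that step in moment is the sign of snug. A firm grip can still force it on, so stop there when turning by hand. It stays where it is left.
- clamp: Drilling clamp, fixed to the bench: teal base plate 200 x 130 x 16 mm with a wooden board (top at 38 mm) under a dark steel strap (130 x 50 mm, top at 50 mm); the nut's stud stands at its centre. Origin: centre of the underside, x along its 200 mm side. It does not move.
- spanner: Larger open-jaw steel spanner, 207 mm long, 12 mm thick, 0.35 kg, flat on the bench, handle in the rack. Origin: jaw centre at the underside; x out of the jaw's mouth, handle along -x, z up. Jaw gap 49 mm: 1.5 mm clear each side of the nut, about 0.1 rad play each way. Bridge behind the jaw at x -29 to -45 mm, then the handle, 22 mm wide, to x = -181; balance near x = -80 mm.
- prong_a (a point): Mid-thickness of one jaw prong of the larger spanner (x 10, y +31.5 mm). Prongs are 14 mm wide, from x = -37 to +26 mm. In the rack only the head and under 10 mm of neck show: pinch a prong from above, one finger inside the jaw, and slide the spanner straight out along its x.
- prong_b (a point): The same point on the other prong (y -31.5 mm).
- handle (a point): Mid-thickness of the larger spanner's handle, 80 mm behind the jaw centre; hidden under the rack at first.
- rack: Low plywood spanner rack fixed to the bench, 150 deep (x) x 250 wide (y) x 26 mm high; two slots through it along x, 30 mm wide and 18 mm high, centred at y = +62 and -62 mm; mouths on its -x face, towards the robot. Origin: centre of the underside. Either spanner may be in either slot.
- small_spanner: Smaller open-jaw spanner, 185 mm long, head 50 mm wide, jaw 30 mm (too small for the nut), in the other slot; leave it. Origin: jaw centre at the underside, x out of the jaw.
- mill: Turned dark-wood pepper mill, 60 mm across, 140 mm tall; origin under its foot. Bystander.
- blue_bottle: Blue plastic bottle, 64 mm across, 190 mm tall; origin under it. Bystander.
- glue: White plastic bottle with red cap, 66 mm across, 160 mm tall; origin under it. Bystander.
- screwdriver: Yellow-handled screwdriver, 180 mm, lying; bystander.
- tin: Small open aluminium tin, 64 mm across, 60 mm tall, standing on the back of the rack; origin under it. Bystander.
- offcut: Wooden offcut 110 x 50 x 25 mm lying between robot and clamp; origin under its centre. Bystander.
- brush: Wooden-handled brush, 190 mm, lying; bystander.
Not all that is in view belongs to the job. What is shaped like the clamp but purple is not meant.

How it is judged:
By the outcome, as a careful person would: the job done as asked, in the order asked, and still so for the second after the job is handed in, with the robot touching nothing.
It also fails if it takes over 72 s, if anything falls off the work surface, if the arm or the gripper's body presses on something with over 40 N, if the wrist force passes 120 N, or if a joint passes its speed limit or range.

## Working session

There is one attempt and no reset: what is moved stays moved. The work goes in short steps, Python scripts to look and compute and a tool call to move; the robot and the scene stay as the last step left them, time stands still between calls to the robot, and variables do not carry over. Pictures are saved under pics/ and viewed, at most 10 in all, crops included, and the job is handed in when it is done.

Besides the shell and the picture viewer there is one more tool, called as a command line: name --pt "numbers of a row" for each row, then --argument value for the rest. jog_arm: Moves the arm, as the interface text tells. Its arguments: {"type":"object","properties":{"moves":{"type":"array"},"newtons":{"type":"number"}},"required":["moves"]}

```bash
ls; mkdir -p pics
cat > h.py <<'E'
import numpy as np, cv2
from workcell import robot, viewer
from scipy.spatial.transform import Rotation as R
def cal(n):
    c=viewer.get_calibration(n); f=192/np.tan(np.radians(c["vertical_fov"])/2)
    return f,c["cx"],c["cy"],np.array(c["world_to_cam"])
def ray(c,u,v):
    f,cx,cy,T=c; d=T[:3,:3].T@np.array([(u-cx)/f,(v-cy)/f,1]); o=-T[:3,:3].T@T[:3,3]
    return o,d/np.linalg.norm(d)
def onz(c,u,v,z):
    o,d=ray(c,u,v); return o+d*(z-o[2])/d[2]
def proj(c,p):
    f,cx,cy,T=c; q=T[:3,:3]@np.array(p)+T[:3,3]; return np.array([f*q[0]/q[2]+cx,f*q[1]/q[2]+cy])
def tri(rs):
    A=sum(np.eye(3)-np.outer(d,d) for o,d in rs); b=sum((np.eye(3)-np.outer(d,d))@o for o,d in rs)
    return np.linalg.solve(A,b)
def grab(n,name):
    c=cal(n); im=viewer.read_camera(n)[:,:,::-1].copy(); cv2.imwrite(f"pics/{name}.png",im); np.save(f"pics/{name}.npy",np.array([c[0],c[1],c[2],*c[3].ravel()])); return im,c
def load(name):
    a=np.load(f"pics/{name}.npy"); return cv2.imread(f"pics/{name}.png"),(a[0],a[1],a[2],a[3:].reshape(4,4))
def st():
    s=robot.read_state(); print({k:np.round(v,4).tolist() for k,v in s.items()}); return s
E
python3 - <<'E'
from h import *
st()
a=[grab(n,n+"0") for n in("scene","side","wrist")]
for _,c in a: print(np.round(c[0],1),c[1],c[2],np.round(c[3],3).tolist())
E
```

```text
pics
{'t': 0.0, 'q': [0.2586, 0.3855, 0.0066, -0.0005, -1.194, -0.2586], 'joint_velocities': [-0.0009, -0.0005, 0.0003, 0.0013, 0.0005, 0.0012], 'joint_efforts': [-0.001, -39.2286, 18.84, 4.1862, -0.0047, 0.0], 'tool_pos': [0.6244, 0.0, 0.2053], 'ee_rot': [2.2201, -2.2205, -0.0023], 'force': [0.4821, 0.2237, -0.5311], 'moment': [-0.0285, -0.0029, 0.0116], 'finger_force': 0.0, 'opening': 0.0856}
464.7 254.2940755817834 194.74497182648014 [[0.059, 0.998, 0.013, -0.01], [0.755, -0.036, -0.655, -0.318], [-0.653, 0.049, -0.756, 2.13], [0.0, 0.0, 0.0, 1.0]]
390.0 256.67946082870156 190.20393189483676 [[0.902, -0.431, -0.017, -0.507], [-0.257, -0.504, -0.825, 0.183], [0.347, 0.748, -0.565, 1.174], [0.0, 0.0, 0.0, 1.0]]
330.6 255.84205973387444 187.58091088848212 [[-1.0, -0.0, 0.001, 0.626], [0.0, 0.958, 0.287, -0.036], [-0.001, 0.287, -0.958, 0.378], [0.0, 0.0, 0.0, 1.0]]
```

View pics/scene0.png

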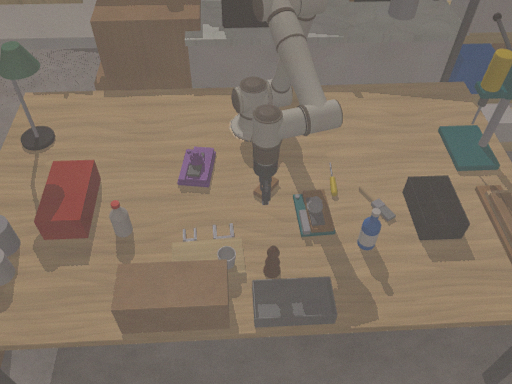

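View pics/side0.png

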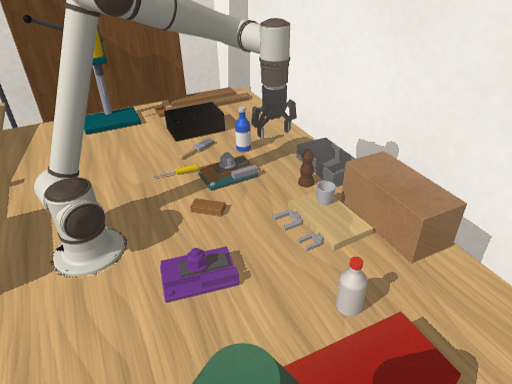

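```bash
python3 -c "
from h import *
for n in('scene','wrist'): print({k:v for k,v in viewer.get_calibration(n).items() if k!='world_to_cam'})"
```

```text
{'vertical_fov': 44.89999114679238, 'cx': 254.2940755817834, 'cy': 194.74497182648014}
{'vertical_fov': 60.28620563654438, 'cx': 255.84205973387444, 'cy': 187.58091088848212}
```

Run:
```python
from h import *
s,cs=load("scene0"); d,cd=load("side0")
print("nut",onz(cs,315,206,.08),onz(cd,227,160,.08))
print("big",onz(cs,223,230,.01),onz(cd,287,217,.01)); print("small",onz(cs,190,234,.01),onz(cd,311,240,.01))
print("offcut",onz(cs,266,190,.025),"mill",onz(cs,272,275,0),"tcp",proj(cs,[.6244,0,.2053]),proj(cd,[.6244,0,.2053]))
for p,q in(((214,228),(232,228)),((184,234),(196,232))): print(np.linalg.norm(onz(cs,*p,.01)-onz(cs,*q,.01)))
A=cv2.resize(s[140:270,160:360],None,fx=3.9,fy=3.9,interpolation=cv2.INTER_CUBIC)
cv2.imwrite("pics/cropA.png",A)
```

```text
nut [0.55504219 0.20106575 0.08      ] [0.52969778 0.18550173 0.08      ]
big [ 0.59633906 -0.1415383   0.01      ] [ 0.60690798 -0.13662362  0.01      ]
small [ 0.60865278 -0.26310776  0.01      ] [ 0.616966   -0.26734926  0.01      ]
offcut [0.41930279 0.03160386 0.025     ] mill [0.79142894 0.02505329 0.        ] tcp [262.9998454  200.41518732] [272.82061581 145.35063607]
0.06701454784579236
0.044395502502156764
```

View pics/cropA.png

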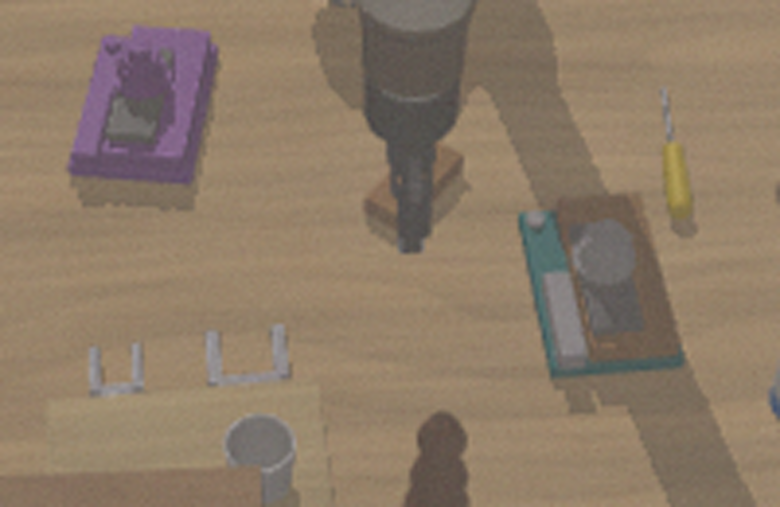

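The candidate clamps are the teal one at scene (313,213) and the purple one at (199,166). The teal one is meant, because the text excludes purple. The candidate spanners are the right head at (214–232,230), about 67 mm wide, and the left head at (184–196,234), about 44 mm wide. The right one is the larger. The crop confirms both choices. Next I move over the nut to measure it up close.

jog_arm --pt "-0.96 0.42 0 0 0 0 1" --pt "-0.96 0.42 0 0 0 0 1" --pt "-0.96 0.42 0 0 0 0 1" --pt "-0.96 0.42 0 0 0 0 1" --pt "-0.96 0.42 0 0 0 0 1" --pt "0 0 0 0 0 0 1" --pt "0 0 0 0 0 0 1" --pt "0 0 0 0 0 0 1"

```text
t: 0.95
tool_pos: [0.541, 0.1915, 0.2062]
ee_rot: [2.22, -2.222, -0.0]
force: [0.3, -0.1, -0.1]
opening: 0.0857
finger_force: 0.0
```

Run:
```python
from h import *
st(); grab("wrist","w1")
```

```text
{'t': 0.95, 'q': [0.6224, 0.2985, -0.1208, 0.0, -1.1521, -0.6229], 'joint_velocities': [-0.018, 0.0005, 0.0021, 0.0003, -0.0002, -0.002], 'joint_efforts': [0.5611, -34.5358, 18.543, 4.1036, 0.0028, 0.0009], 'tool_pos': [0.541, 0.1915, 0.2062], 'ee_rot': [2.2205, -2.2216, -0.0001], 'force': [0.3221, -0.1095, -0.0838], 'moment': [-0.0364, 0.0456, -0.0104], 'finger_force': 0.0, 'opening': 0.0857}
```

View pics/w1.png

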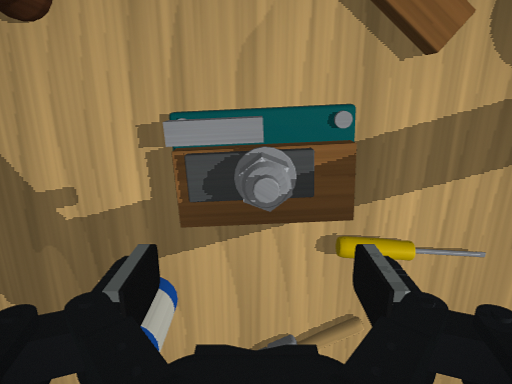

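jog_arm --pt "0.5 -1 0.3 0 0 0 1" --pt "0 0 0.3 0 0 0 1" --pt "0 0 0 0 0 0 1" --pt "0 0 0 0 0 0 1"

```text
t: 1.4
tool_pos: [0.5808, 0.1711, 0.1821]
ee_rot: [2.219, -2.222, -0.0]
force: [-0.5, -0.0, -0.4]
opening: 0.0856
finger_force: 0.0
```

Run:
```python
from h import *
a,ca=load("w1"); b,cb=grab("wrist","w2")
p=proj(cb,onz(ca,266,185,.09)).astype(int); print(p)
A=cv2.resize(a[140:218,225:305],(400,390),interpolation=cv2.INTER_CUBIC)
x,y=p-[40,39]; B=cv2.resize(b[y:y+78,x:x+80],(400,390),interpolation=cv2.INTER_CUBIC); print(x,y)
cv2.imwrite("pics/cropB.png",np.hstack([A,B]))
```

```text
[313 216]
273 177
```

View pics/cropB.png

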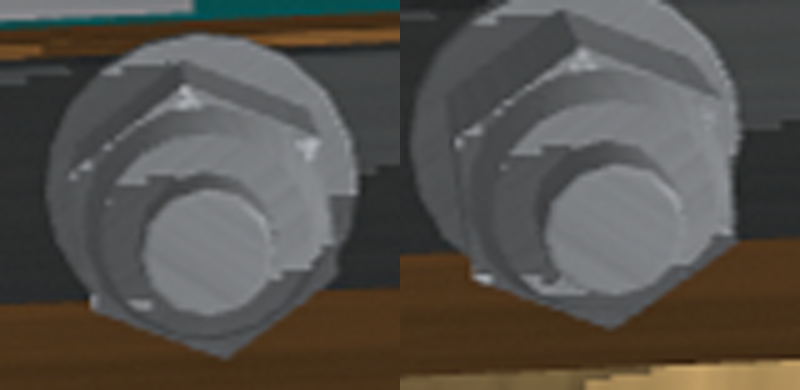

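```bash
cat > nut.py <<'E'
from h import *
def fit(c,pts,z=.082,r=.02656):
    P=np.array([onz(c,*p,z)[:2] for p in pts]); 
    from scipy.optimize import least_squares
    k=np.arange(6)
    f=lambda v: np.ravel(P-np.c_[v[0]+v[3]*np.cos(v[2]-k*np.pi/3),v[1]+v[3]*np.sin(v[2]-k*np.pi/3)])
    c0=P.mean(0); d=P[0]-c0
    return min((least_squares(f,[*c0,np.arctan2(d[1],d[0]),r]) for _ in[0]),key=lambda s:s.cost),P
E
python3 - <<'E'
from nut import *
_,ca=load("w1"); _,cb=load("w2")
oa,ob=(225,140),(273,177)
print("stud",tri([ray(ca,266.6,190.4),ray(cb,315.8,223)]))
for c,o,pts in((ca,oa,[(187,95),(312,142),(335,268),(225,355),(95,300),(74,178)]),(cb,ob,[(180,57),(312,113),(335,238),(212,326),(75,278),(58,143)])):
    q=[(o[0]+x/5,o[1]+y/5) for x,y in pts]
    for s in(1,-1):
        pp=q if s==1 else [q[0]]+q[:0:-1]
        r,P=fit(c,pp)
        print(s,r.x,np.degrees(r.x[2])%60,r.cost, end=' | ')
    print()
for i,z in ((0,.082),):
    pass
# triangulated corners
A=[(187,95),(312,142),(335,268),(225,355),(95,300),(74,178)];B=[(180,57),(312,113),(335,238),(212,326),(75,278),(58,143)]
T=np.array([tri([ray(ca,oa[0]+a[0]/5,oa[1]+a[1]/5),ray(cb,ob[0]+b[0]/5,ob[1]+b[1]/5)]) for a,b in zip(A,B)]);print(T.round(4),T.mean(0))
# clamp plate edge yaw from teal edge (w1)
p,q=onz(ca,170,114,.016),onz(ca,355,104,.016);print("clamp",np.degrees(np.arctan2(*(p-q)[[1,0]])),p,q)
E
```

```text
stud [0.53335221 0.20279772 0.09819425]
1 [ 0.53345057  0.20248297 -1.41873563  0.02511834] 38.712436214753495 2.173842913266594e-06 | -1 [ 5.33450567e-01  2.02482966e-01 -1.73956953e+00 -4.14616962e-04] 20.330007990468232 0.0018944504348199784 | 
1 [ 0.53379883  0.20295792 -1.41450335  0.02534625] 38.95492789870036 2.1942517020863383e-06 | -1 [ 5.33798835e-01  2.02957923e-01 -2.04125630e+00 -4.76085101e-04] 3.0446289491219716 0.0019288118564038676 | 
[[0.5368 0.1793 0.0779]
 [0.5147 0.1872 0.0833]
 [0.5096 0.2103 0.0839]
 [0.5294 0.2284 0.081 ]
 [0.554  0.2168 0.0848]
 [0.5574 0.1945 0.0792]] [0.53365249 0.20273594 0.08170455]
clamp 3.0004279640874127 [0.63340592 0.14365071 0.016     ] [0.43890357 0.13345581 0.016     ]
```

jog_arm --pt "-0.4 0.59 0 0 0 0 1" --pt "-0.39 0.59 0 0 0 0 1" --pt "0 0 0.5 0 0 -0.55 1" --pt "0 0 0.5 0 0 -0.55 1" --pt "0 0 0.5 0 0 0 1" --pt "0 0 0.5 0 0 0 1" --pt "0 0 0.4 0 0 0 1" --pt "0 0 0.4 0 0 0 1" --pt "0 0 0.33 0 0 0 1" --pt "0 0 0 0 0 0 1" --pt "0 0 0 0 0 0 1" --newtons 25

```text
t: 2.55
tool_pos: [0.5341, 0.204, 0.0579]
ee_rot: [-2.385, 2.043, -0.001]
force: [0.1, -0.4, 0.9]
opening: 0.0857
finger_force: 0.0
```

jog_arm --pt "0.03 0 0 0 0 0 0.5" --pt "0 0 0 0 0 0 0.4" --pt "0 0 0 0 0 0 0.3" --pt "0 0 0 0 0 0 0.3" --pt "0 0 0 0 0 0 0.3" --pt "0 0 0 0 0 0 0.3" --pt "0 0 0 0 0 0 0.3" --newtons 25

```text
t: 3.25
tool_pos: [0.5324, 0.2021, 0.0583]
ee_rot: [2.383, -2.043, -0.002]
force: [-5.3, 0.1, 8.1]
opening: 0.0393
finger_force: 23.3
```

Run:
```python
from h import *
s=st(); print(np.degrees(R.from_rotvec(s['ee_rot']).as_euler('ZYX')))
```

```text
{'t': 3.25, 'q': [0.6467, 0.442, -0.3168, -0.0012, -0.8148, -0.4926], 'joint_velocities': [-0.0004, -0.0018, -0.0001, 0.0015, 0.0001, 0.0], 'joint_efforts': [-1.5455, -34.228, 15.0144, 3.8606, 1.4656, 0.0601], 'tool_pos': [0.5324, 0.2021, 0.0583], 'ee_rot': [2.383, -2.0432, -0.0023], 'force': [-5.2844, 0.1304, 8.1023], 'moment': [0.2148, 1.9647, -0.0709], 'finger_force': 23.2798, 'opening': 0.0393}
[-8.12179883e+01 -3.29514173e-02  1.79834315e+02]
```

jog_arm --pt "0 0 0 0 0 0 1" --pt "0 0 0 0 0 0 1" --pt "0 0 0 0 0 0 1" --pt "0 0 0 0 0 0 1" --pt "0.02 -0.02 0.12 0 0 0 1" --pt "0 0 0.12 0 0 0 1" --pt "0 0 0 0 0 0 0.8" --pt "0 0 0 0 0 0 0.6" --pt "0 0 0 0 0 0 0.4" --pt "0 0 0 0 0 0 0.4" --pt "0 0 0 0 0 0 0.4" --pt "0 0 0 0 0 0 0.4" --newtons 25

```text
t: 4.45
tool_pos: [0.5324, 0.2008, 0.0475]
ee_rot: [2.381, -2.042, -0.003]
force: [-5.5, -0.5, 4.0]
opening: 0.0453
finger_force: 26.1
```

Run:
```python
from h import *
s=st(); print(np.degrees(R.from_rotvec(s['ee_rot']).as_euler('ZYX')))
grab("side","s1")
```

```text
{'t': 4.45, 'q': [0.6446, 0.4564, -0.3261, -0.0015, -0.7937, -0.4905], 'joint_velocities': [-0.0001, 0.0013, -0.0005, -0.0004, 0.0007, 0.0003], 'joint_efforts': [-1.0359, -36.4423, 15.944, 3.9539, 1.4226, 0.0211], 'tool_pos': [0.5324, 0.2008, 0.0475], 'ee_rot': [2.381, -2.0419, -0.0035], 'force': [-5.4791, -0.4947, 4.0384], 'moment': [-0.1152, 1.7481, 0.0042], 'finger_force': 26.1491, 'opening': 0.0453}
[-8.12301622e+01 -9.01034533e-02  1.79701181e+02]
```

jog_arm --pt "-0.045 0.03 0 0 0 0 0.4" --pt "0 0 0 0 0 0.6 0.4" --pt "0 0 0 0 0 0.6 0.4" --pt "0 0 0 0 0 0.6 0.4" --pt "0 0 0 0 0 0.6 0.4" --pt "0 0 0 0 0 0.6 0.4" --pt "0 0 0 0 0 0.6 0.4" --pt "0 0 0 0 0 0.4 0.4" --pt "0 0 0 0 0 0 0.4"

```text
t: 5.4
tool_pos: [0.5311, 0.201, 0.0476]
ee_rot: [1.723, -2.619, 0.001]
force: [-3.9, -5.5, 4.7]
opening: 0.0449
finger_force: 26.3
```

```bash
cat > m.py <<'E'
from h import *
s=robot.read_state(); print(s['t'],'yaw',np.degrees(R.from_rotvec(s['ee_rot']).as_euler('ZYX'))[0].round(2),'pos',np.round(s['tool_pos'],4),'F',np.round(s['force'],1),'M',np.round(s['moment'],3),'tau6',np.round(s['joint_efforts'][5],3),'op',round(s['opening'],4),round(s['finger_force'],1),'q',np.round(s['q'],2))
E
python3 m.py
```

```text
5.4 yaw -113.3 pos [0.5311 0.201  0.0476] F [-3.9 -5.5  4.7] M [-1.318  1.23  -0.122] tau6 -0.052 op 0.0449 26.3 q [ 0.65  0.46 -0.33  0.   -0.79 -1.05]
```

jog_arm --pt "0 0 0 0 0 0.5 0.4" --pt "0 0 0 0 0 0.4 0.4" --pt "0 0 0 0 0 0 0.4"

```text
t: 5.7
tool_pos: [0.5309, 0.2011, 0.0475]
ee_rot: [1.555, -2.722, 0.001]
force: [-5.9, -4.7, 5.5]
opening: 0.045
finger_force: 26.3
```

```bash
python3 m.py
```

```text
5.7 yaw -120.51 pos [0.5309 0.2011 0.0475] F [-5.9 -4.7  5.5] M [-1.079  1.421 -0.068] tau6 -0.051 op 0.045 26.3 q [ 0.65  0.46 -0.33 -0.   -0.79 -1.18]
```

jog_arm --pt "0 0 0 0 0 0.4 0.4" --pt "0 0 0 0 0 0 0.4"

```text
t: 5.9
tool_pos: [0.5308, 0.2012, 0.0476]
ee_rot: [1.479, -2.764, 0.001]
force: [-4.9, -4.9, 5.1]
opening: 0.0455
finger_force: 26.4
```

```bash
python3 m.py
```

```text
5.9 yaw -123.71 pos [0.5308 0.2012 0.0476] F [-4.9 -4.9  5.1] M [-1.086  1.59  -0.056] tau6 -0.043 op 0.0455 26.4 q [ 0.65  0.46 -0.33 -0.   -0.79 -1.24]
```

jog_arm --pt "0 0 0 0 0 0.4 0.4" --pt "0 0 0 0 0 0 0.4"

```text
t: 6.1
tool_pos: [0.5307, 0.2012, 0.0475]
ee_rot: [1.401, -2.804, 0.001]
force: [-5.4, -3.9, 5.0]
opening: 0.0453
finger_force: 26.4
```

```bash
python3 m.py
```

```text
6.1 yaw -126.91 pos [0.5307 0.2012 0.0475] F [-5.4 -3.9  5. ] M [-0.907  1.731 -0.079] tau6 -0.043 op 0.0453 26.4 q [ 0.65  0.46 -0.33 -0.   -0.79 -1.29]
```

jog_arm --pt "0 0 0 0 0 0.4 0.4" --pt "0 0 0 0 0 0 0.4"

```text
t: 6.3
tool_pos: [0.5306, 0.2013, 0.0476]
ee_rot: [1.322, -2.842, 0.001]
force: [-4.0, -4.5, 4.6]
opening: 0.0454
finger_force: 26.4
```

```bash
python3 m.py
```

```text
6.3 yaw -130.11 pos [0.5306 0.2013 0.0476] F [-4.  -4.5  4.6] M [-0.807  1.858 -0.093] tau6 -0.043 op 0.0454 26.4 q [ 0.65  0.45 -0.33 -0.   -0.79 -1.35]
```

jog_arm --pt "0 0 0 0 0 0.4 0.4" --pt "0 0 0 0 0 0 0.4"

```text
t: 6.5
tool_pos: [0.5305, 0.2014, 0.0475]
ee_rot: [1.242, -2.878, 0.002]
force: [-5.2, -2.8, 6.4]
opening: 0.0454
finger_force: 26.4
```

```bash
python3 m.py
```

```text
6.5 yaw -133.31 pos [0.5305 0.2014 0.0475] F [-5.2 -2.8  6.4] M [-0.732  1.965 -0.107] tau6 -0.044 op 0.0454 26.4 q [ 0.65  0.45 -0.33 -0.   -0.79 -1.4 ]
```

jog_arm --pt "0 0 0 0 0 0.4 0.4" --pt "0 0 0 0 0 0 0.4"

```text
t: 6.7
tool_pos: [0.5304, 0.2014, 0.0475]
ee_rot: [1.161, -2.911, 0.002]
force: [-6.5, -2.2, 7.1]
opening: 0.0451
finger_force: 26.4
```

```bash
python3 m.py
```

```text
6.7 yaw -136.51 pos [0.5304 0.2014 0.0475] F [-6.5 -2.2  7.1] M [-0.603  2.037 -0.058] tau6 -0.044 op 0.0451 26.4 q [ 0.65  0.45 -0.33 -0.   -0.79 -1.46]
```

jog_arm --pt "0 0 0 0 0 0.4 0.4" --pt "0 0 0 0 0 0 0.4"

```text
t: 6.9
tool_pos: [0.5303, 0.2015, 0.0475]
ee_rot: [1.079, -2.943, 0.002]
force: [-6.9, -2.1, 6.0]
opening: 0.0453
finger_force: 26.4
```

```bash
python3 m.py
```

```text
6.9 yaw -139.72 pos [0.5303 0.2015 0.0475] F [-6.9 -2.1  6. ] M [-0.588  2.127 -0.086] tau6 -0.044 op 0.0453 26.4 q [ 0.65  0.45 -0.33 -0.   -0.79 -1.51]
```

jog_arm --pt "0 0 0 0 0 0.4 0.4" --pt "0 0 0 0 0 0 0.4"

```text
t: 7.1
tool_pos: [0.5303, 0.2016, 0.0475]
ee_rot: [0.997, -2.972, 0.002]
force: [-7.5, -1.7, 6.5]
opening: 0.0454
finger_force: 26.4
```

```bash
python3 m.py
```

```text
7.1 yaw -142.92 pos [0.5303 0.2016 0.0475] F [-7.5 -1.7  6.5] M [-0.398  2.195 -0.117] tau6 -0.045 op 0.0454 26.4 q [ 0.65  0.45 -0.33 -0.   -0.79 -1.57]
```

jog_arm --pt "0 0 0 0 0 0.4 0.4" --pt "0 0 0 0 0 0 0.4"

```text
t: 7.3
tool_pos: [0.5302, 0.2017, 0.0475]
ee_rot: [0.913, -2.999, 0.002]
force: [-7.3, -0.7, 5.3]
opening: 0.0455
finger_force: 26.5
```

```bash
python3 m.py
```

```text
7.3 yaw -146.12 pos [0.5302 0.2017 0.0475] F [-7.3 -0.7  5.3] M [-0.276  2.312 -0.126] tau6 -0.045 op 0.0455 26.5 q [ 0.65  0.45 -0.33 -0.   -0.79 -1.63]
```

jog_arm --pt "0 0 0 0 0 0.4 0.4" --pt "0 0 0 0 0 0 0.4"

```text
t: 7.5
tool_pos: [0.5302, 0.2018, 0.0475]
ee_rot: [0.829, -3.023, 0.002]
force: [-7.5, -1.6, 6.5]
opening: 0.0452
finger_force: 26.5
```

```bash
python3 m.py
```

```text
7.5 yaw -149.32 pos [0.5302 0.2018 0.0475] F [-7.5 -1.6  6.5] M [-0.117  2.382 -0.046] tau6 -0.045 op 0.0452 26.5 q [ 0.65  0.45 -0.33 -0.   -0.79 -1.68]
```

jog_arm --pt "0 0 0 0 0 0.4 0.4" --pt "0 0 0 0 0 0 0.4"

```text
t: 7.7
tool_pos: [0.5301, 0.2019, 0.0475]
ee_rot: [0.745, -3.045, 0.002]
force: [-7.9, -0.3, 7.1]
opening: 0.0453
finger_force: 26.5
```

```bash
python3 m.py
```

```text
7.7 yaw -152.52 pos [0.5301 0.2019 0.0475] F [-7.9 -0.3  7.1] M [-0.024  2.401 -0.064] tau6 -0.045 op 0.0453 26.5 q [ 0.65  0.45 -0.33 -0.   -0.79 -1.74]
```

jog_arm --pt "0 0 0 0 0 0.4 0.4" --pt "0 0 0 0 0 0 0.4"

```text
t: 7.9
tool_pos: [0.5301, 0.2021, 0.0476]
ee_rot: [0.663, -3.064, 0.003]
force: [-8.4, -0.5, 6.4]
opening: 0.045
finger_force: 26.5
```

```bash
python3 m.py
```

```text
7.9 yaw -155.57 pos [0.5301 0.2021 0.0476] F [-8.4 -0.5  6.4] M [0.021 2.563 0.459] tau6 -0.518 op 0.045 26.5 q [ 0.65  0.45 -0.33 -0.   -0.79 -1.79]
```

Torque stepped from 0.05 to 0.5 N·m, so the nut is snug. I release it, lift, and look at it.

jog_arm --pt "0 0 0 0 0 0 1" --pt "0 0 0 0 0 0 1" --pt "0 0 0 0 0 0 1" --pt "0 0 0 0 0 0 1" --pt "0 0 -0.4 0 0 0 1" --pt "0 0 -0.8 0 0 0 1" --pt "0 0 -0.9 0 0 0.3 1" --pt "0 0 -0.9 0 0 0.2 1" --pt "0 0 -0.5 0 0 0 1" --pt "0 0 0 0 0 0 1" --pt "0 0 0 0 0 0 1"

```text
t: 9.0
tool_pos: [0.5332, 0.2034, 0.1873]
ee_rot: [0.556, -3.092, -0.001]
force: [-0.1, 0.0, -0.9]
opening: 0.0855
finger_force: 0.0
```

```bash
python3 m.py
python3 - <<'E'
from h import *
b,cb=grab("wrist","w3")
p=proj(cb,[.5325,.2025,.085]).astype(int); print(p)
x,y=p-[40,39]; B=cv2.resize(b[y:y+78,x:x+80],(400,390),interpolation=cv2.INTER_CUBIC); print(x,y)
cv2.imwrite("pics/cropC.png",np.hstack([B,cv2.resize(b,(520,390))[:, :400]]))
E
```

```text
9.0 yaw -159.62 pos [0.5332 0.2034 0.1873] F [-0.1  0.  -0.9] M [-0.029  0.016  0.05 ] tau6 -0.0 op 0.0855 0.0 q [ 0.65  0.31 -0.16 -0.   -1.11 -1.86]
[256 176]
216 137
```

View pics/cropC.png

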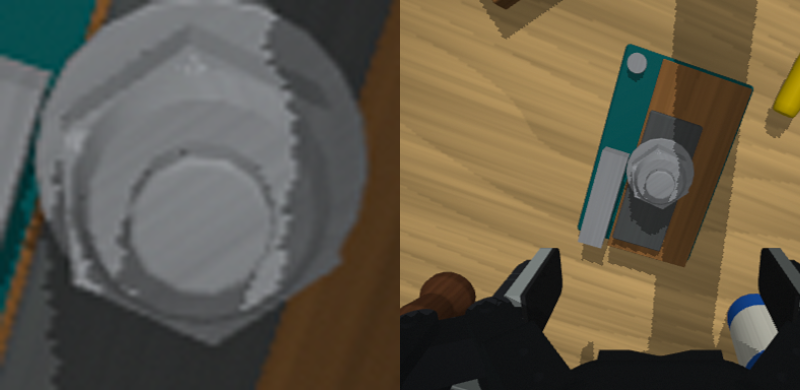

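Run:
```python
from nut import *
_,c=load("w3"); o=(216,137)
q=[(o[0]+x/5,o[1]+y/5) for x,y in [(193,62),(325,112),(338,262),(212,342),(82,284),(70,128)]]
r,P=fit(c,q); print(r.x,"normal",(np.degrees(r.x[2])+30)%60,r.cost)
```

```text
[ 0.53368889  0.20328395 -2.7119395   0.02531547] normal 54.617312270266524 3.5772141010345065e-06
```

jog_arm --pt "0 0 0 0 0 0.85 1" --pt "0 0 0 0 0 0.85 1" --pt "0 0 0 0 0 0.85 1" --pt "-0.1 -0.95 0 0 0 0 1" --pt "-0.1 -0.95 0 0 0 0 1" --pt "-0.1 -0.95 0 0 0 0 1" --pt "-0.1 -0.95 0 0 0 0 1" --pt "-0.1 -0.95 0 0 0 0 1" --pt "-0.1 -0.95 0 0 0 0 1" --pt "-0.1 -0.95 0 0 0 0 1" --pt "-0.1 -0.95 0 0 0 0 1" --pt "-0.1 -0.95 0 0 0 0 1"

```text
t: 10.25
tool_pos: [0.5685, -0.1402, 0.1856]
ee_rot: [-0.0, -3.138, -0.0]
force: [0.9, -0.1, 0.1]
opening: 0.0857
finger_force: 0.0
```

jog_arm --pt "0 0 0 0 0 0 1" --pt "0 0 0 0 0 0 1"

```text
t: 10.45
tool_pos: [0.5685, -0.1394, 0.1856]
ee_rot: [-0.003, -3.138, -0.0]
force: [-0.6, 0.1, -0.6]
opening: 0.0851
finger_force: 0.0
```

```bash
python3 m.py
python3 - <<'E'
from h import *
b,c=grab("wrist","w4")
E
```

```text
10.45 yaw 179.88 pos [ 0.5685 -0.1394  0.1856] F [-0.6  0.1 -0.6] M [ 0.001 -0.021 -0.074] tau6 0.014 op 0.0851 0.0 q [ 0.04  0.33 -0.12 -0.   -1.12 -1.61]
```

jog_arm --pt "0 0.75 0 0 0 0 1" --pt "0 0.75 0 0 0 0 1" --pt "0 0 0 0 0 0 1" --pt "0 0 0 0 0 0 1"

```text
t: 10.9
tool_pos: [0.5692, -0.0771, 0.1874]
ee_rot: [0.005, -3.141, 0.0]
force: [-0.6, 0.5, 0.5]
opening: 0.0854
finger_force: 0.0
```

```bash
python3 m.py
python3 - <<'E'
from h import *
a,_=load("w4"); b,c=grab("wrist","w5")
cv2.imwrite("pics/cropD.png",np.vstack([np.hstack([a[:280,:400],b[:280,:400]]),np.hstack([a[:280,112:],b[:280,112:]])]))
E
```

```text
10.9 yaw -179.82 pos [ 0.5692 -0.0771  0.1874] F [-0.6  0.5  0.5] M [-0.028 -0.01  -0.057] tau6 -0.012 op 0.0854 0.0 q [ 0.15  0.31 -0.15 -0.   -1.11 -1.72]
```

View pics/cropD.png

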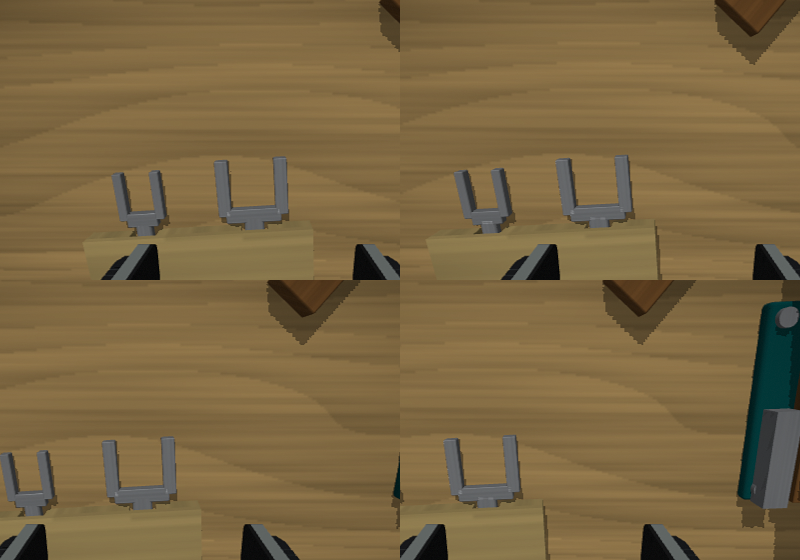

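```bash
cat > sp.py <<'E'
from h import *
def mask(im):
    b,g,r=[im[:,:,i].astype(int) for i in range(3)]
    m=((b-r>-8)&(b+g+r>180)).astype(np.uint8); m[240:]=0
    return m
def blobs(im,minA=400):
    n,l,s,c=cv2.connectedComponentsWithStats(mask(im)); return [(s[i],c[i],l==i) for i in range(1,n) if s[i][4]>minA]
E
python3 - <<'E'
from sp import *
for n in("w4","w5"):
    im,c=load(n)
    for s,ce,m in blobs(im):
        print(n,s,ce.round(1))
        if s[4]>1000 and s[0]<400 and s[1]>120:
          for v in range(s[1]+1,s[1]+s[3],5):
            u=np.where(m[v])[0]
            e=np.split(u,np.where(np.diff(u)>2)[0]+1); print(v,[(a[0],a[-1]) for a in e])
E
```

```text
w4 [ 214  157   74   73 2334] [252.3 197.8]
158 [(np.int64(273), np.int64(285))]
163 [(np.int64(214), np.int64(226)), (np.int64(274), np.int64(286))]
168 [(np.int64(215), np.int64(227)), (np.int64(274), np.int64(286))]
173 [(np.int64(215), np.int64(227)), (np.int64(274), np.int64(286))]
178 [(np.int64(216), np.int64(228)), (np.int64(274), np.int64(286))]
183 [(np.int64(216), np.int64(228)), (np.int64(275), np.int64(286))]
188 [(np.int64(217), np.int64(229)), (np.int64(275), np.int64(286))]
193 [(np.int64(217), np.int64(229)), (np.int64(275), np.int64(286))]
198 [(np.int64(218), np.int64(229)), (np.int64(275), np.int64(287))]
203 [(np.int64(218), np.int64(230)), (np.int64(276), np.int64(287))]
208 [(np.int64(219), np.int64(287))]
213 [(np.int64(219), np.int64(286))]
218 [(np.int64(227), np.int64(280))]
223 [(np.int64(228), np.int64(231)), (np.int64(245), np.int64(263))]
228 [(np.int64(245), np.int64(263))]
w4 [ 112  170   53   66 1425] [140.1 206. ]
171 [(np.int64(152), np.int64(158))]
176 [(np.int64(112), np.int64(120)), (np.int64(150), np.int64(158))]
181 [(np.int64(113), np.int64(1
[... 1612 characters left out ...]
(np.int64(94), np.int64(101))]
174 [(np.int64(54), np.int64(62)), (np.int64(92), np.int64(100))]
179 [(np.int64(56), np.int64(63)), (np.int64(93), np.int64(101))]
184 [(np.int64(57), np.int64(65)), (np.int64(94), np.int64(102))]
189 [(np.int64(58), np.int64(66)), (np.int64(95), np.int64(103))]
194 [(np.int64(59), np.int64(67)), (np.int64(96), np.int64(104))]
199 [(np.int64(60), np.int64(68)), (np.int64(97), np.int64(105))]
204 [(np.int64(62), np.int64(69)), (np.int64(98), np.int64(106))]
209 [(np.int64(63), np.int64(70)), (np.int64(76), np.int64(107))]
214 [(np.int64(64), np.int64(108))]
219 [(np.int64(72), np.int64(101))]
224 [(np.int64(73), np.int64(95))]
229 [(np.int64(82), np.int64(97))]
```

Run:
```python
from sp import *
_,a=load("w4"); _,b=load("w5")
print("tri R",tri([ray(a,279.5,157),ray(b,222,155)]),"L",tri([ray(a,220.2,160.5),ray(b,162.3,158.7)]))
for n,c,R0,R1,L0,L1,br in(("w4",a,(279.5,157),(281.5,203),(220.2,160.5),(224.5,203),(254.,224)),("w5",b,(221.8,155),(225.5,201),(162.3,158.7),(168,201),(198.3,223))):
    p=[onz(c,*x,.012) for x in(R0,R1,L0,L1)]; ax=(p[0]-p[1])+(p[2]-p[3]); th=np.degrees(np.arctan2(ax[1],ax[0])); tm=(p[0]+p[2])/2
    u=ax[:2]/np.linalg.norm(ax[:2]); print(n,"tips",p[0].round(4),p[2].round(4),"gap",np.linalg.norm(p[0]-p[2]),"tipline",np.degrees(np.arctan2(*(p[0]-p[2])[[1,0]])),"axis",th,"jaw",tm[:2]-u*.026)
# rack front edge z=.026 (w4 visible left 84,240 -> right 313,230)
p,q=onz(a,84,240,.026),onz(a,313,229,.026); print("rack",p,q,np.degrees(np.arctan2(*(q-p)[[1,0]])))
```

```text
tri R [ 0.56712312 -0.11416922  0.00074791] L [ 0.57016635 -0.17782714  0.00535671]
w4 tips [ 0.5651 -0.115   0.012 ] [ 0.5687 -0.1771  0.012 ] gap 0.06221199057092768 tipline 93.31551978558404 axis -176.34344385234456 jaw [ 0.59287169 -0.14438619]
w5 tips [ 0.5647 -0.1132  0.012 ] [ 0.5688 -0.1759  0.012 ] gap 0.06284936987017944 tipline 93.79161592508154 axis -176.91982115955003 jaw [ 0.59271991 -0.14317212]
rack [ 0.65293675 -0.32553215  0.026     ] [ 0.64061047 -0.07873298  0.026     ] 92.85923707199599
```

jog_arm --pt "-0.15 -0.45 0 0 0 0 0.55" --pt "-0.15 -0.45 0 0 0 0 0.55" --pt "0 0 0.8 0 0 -0.38 0.55" --pt "0 0 0.9 0 0 0 0.55" --pt "0 0 0.9 0 0 0 0.55" --pt "0 0 0.8 0 0 0 0.55" --pt "0 0 0.5 0 0 0 0.55" --pt "0 0 0.3 0 0 0 0.55" --pt "0 0 0.2 0 0 0 0.55" --pt "0 0 0 0 0 0 0.55" --pt "0 0 0 0 0 0 0.55" --newtons 60

```text
t: 12.05
tool_pos: [0.5823, -0.1147, 0.0126]
ee_rot: [-0.084, 3.139, -0.0]
force: [-0.9, 0.6, 0.2]
opening: 0.0472
finger_force: 0.0
```

```bash
python3 m.py
python3 - <<'E'
from h import *
_,a=load("w1");_,b=load("w2")
print(onz(a,343,119,.03))
grab("wrist","w6")
E
```

```text
12.05 yaw -176.95 pos [ 0.5823 -0.1147  0.0126] F [-0.9  0.6  0.2] M [-0.038  0.005  0.053] tau6 0.0 op 0.0472 0.0 q [ 0.08  0.53 -0.3   0.   -0.74 -1.6 ]
[0.45391794 0.14767691 0.03      ]
```

Next I go down to about 4 mm, close on the prong and check.

jog_arm --pt "0 0.04 0.1 0 0 0 0.55" --pt "0 0 0.1 0 0 0 0.55" --pt "0 0 0 0 0 0 0.3" --pt "0 0 0 0 0 0 0.1" --pt "0 0 0 0 0 0 0" --pt "0 0 0 0 0 0 0" --pt "0 0 0 0 0 0 0" --newtons 60

```text
t: 12.8
tool_pos: [0.5814, -0.113, 0.0037]
ee_rot: [-0.083, 3.14, -0.0]
force: [0.4, -0.1, -0.0]
opening: -0.0
finger_force: 0.0
```

```bash
python3 m.py
```

```text
12.8 yaw -176.96 pos [ 0.5814 -0.113   0.0037] F [ 0.4 -0.1 -0. ] M [-0.001 -0.024  0.005] tau6 0.0 op -0.0 0.0 q [ 0.08  0.54 -0.31  0.   -0.72 -1.6 ]
```

Run:
```python
from h import *
a,_=load("w6"); b,_=grab("wrist","w7"); s,_=grab("side","s2")
cv2.imwrite("pics/cropE.png",np.vstack([np.hstack([a,b])[:,112:912][40:],cv2.resize(s[160:280,230:390],(400,240))if False else np.hstack([cv2.resize(s[150:270,210:410],(400,240),interpolation=cv2.INTER_CUBIC),np.zeros((240,400,3),np.uint8)])]))
```

```text
(no output)
```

View pics/cropE.png

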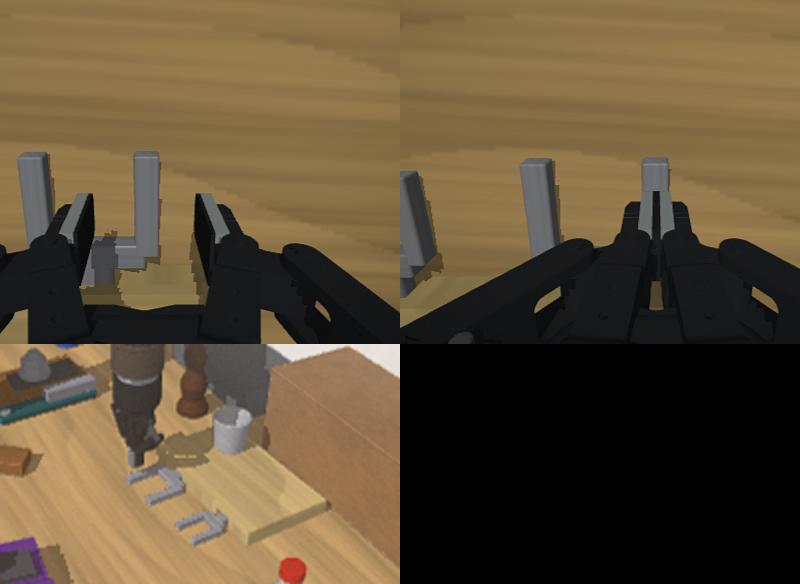

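jog_arm --pt "0 0 0 0 0 0 0.5" --pt "0 0 0 0 0 0 0.5" --pt "0 0 0 0 0 0 0.5" --pt "0 0 0.1 0 0 0 0.5" --pt "0 0 0.1 0 0 0 0.5" --pt "0 0 0 0 0 0 0.5" --newtons 60

```text
t: 13.5
tool_pos: [0.5806, -0.1131, -0.0053]
ee_rot: [0.083, -3.139, -0.0]
force: [0.3, -0.5, -0.5]
opening: 0.0423
finger_force: 0.0
```

jog_arm --pt "0 0 0 0 0 0 0.3" --pt "0 0 0 0 0 0 0.1" --pt "0 0 0 0 0 0 0" --pt "0 0 0 0 0 0 0"

```text
t: 13.9
tool_pos: [0.5814, -0.113, -0.0043]
ee_rot: [-0.083, 3.14, 0.0]
force: [0.8, 0.5, 0.6]
opening: 0.0001
finger_force: 0.0
```

```bash
python3 m.py
```

```text
13.9 yaw -176.96 pos [ 0.5814 -0.113  -0.0043] F [0.8 0.5 0.6] M [-0.026 -0.034  0.008] tau6 0.0 op 0.0001 0.0 q [ 0.08  0.56 -0.31  0.   -0.7  -1.6 ]
```

jog_arm --pt "0 0 0 0 0 0 0.5" --pt "0 0 0 0 0 0 0.5" --pt "0 0 0 0 0 0 0.5" --pt "0 0 0.1 0 0 0 0.5" --pt "0 0 0.1 0 0 0 0.5" --pt "0 0 0.1 0 0 0 0.5" --pt "0 0 0 0 0 0 0.5" --newtons 60

```text
t: 14.6
tool_pos: [0.5806, -0.113, -0.0173]
ee_rot: [0.083, -3.139, -0.0]
force: [0.2, 0.4, 0.6]
opening: 0.0427
finger_force: 0.0
```

```bash
python3 m.py; python3 -c "
from h import *
print(robot.grip_point_offset)"
```

```text
14.6 yaw -176.97 pos [ 0.5806 -0.113  -0.0173] F [0.2 0.4 0.6] M [ 0.025 -0.004  0.029] tau6 0.0 op 0.0427 0.0 q [ 0.08  0.57 -0.32 -0.   -0.68 -1.6 ]
0.0187
```

jog_arm --pt "0 0 0 0 0 0 0.3" --pt "0 0 0 0 0 0 0.1" --pt "0 0 0 0 0 0 0" --pt "0 0 0 0 0 0 0"

```text
t: 15.0
tool_pos: [0.5815, -0.113, -0.0161]
ee_rot: [-0.083, 3.14, -0.0]
force: [-0.2, -0.6, 1.9]
opening: 0.0108
finger_force: 58.6
```

```bash
python3 m.py
```

```text
15.0 yaw -176.95 pos [ 0.5815 -0.113  -0.0161] F [-0.2 -0.6  1.9] M [ 0.061  0.112 -0.028] tau6 -0.014 op 0.0108 58.6 q [ 0.08  0.57 -0.32  0.   -0.68 -1.6 ]
```

jog_arm --pt "0 0 0 0 0 0 0.4" --pt "0 0 0 0 0 0 0.4" --pt "0 0 0 0 0 0 0.4" --pt "0 0 0.1 0 0 0 0.4" --pt "0 0 0.07 0 0 0 0.4" --pt "0 0 0 0 0 0 0.4" --pt "0 0 0 0 0 0 0.2" --pt "0 0 0 0 0 0 0" --pt "0 0 0 0 0 0 0" --pt "0 0 0 0 0 0 0" --newtons 60

```text
t: 16.0
tool_pos: [0.5814, -0.113, -0.0231]
ee_rot: [-0.083, 3.14, -0.0]
force: [-0.5, 0.6, 0.1]
opening: 0.0121
finger_force: 61.6
```

```bash
python3 m.py
```

```text
16.0 yaw -176.95 pos [ 0.5814 -0.113  -0.0231] F [-0.5  0.6  0.1] M [0.075 0.087 0.025] tau6 -0.041 op 0.0121 61.6 q [ 0.08  0.58 -0.33  0.   -0.66 -1.6 ]
```

jog_arm --pt "0.2 0 0 0 0 0 0" --pt "0.4 0 0 0 0 0 0" --pt "0.4 0 0 0 0 0 0"

```text
t: 16.3
tool_pos: [0.5415, -0.1151, -0.023]
ee_rot: [-0.084, 3.139, -0.0]
force: [1.2, -0.2, -1.4]
opening: 0.0118
finger_force: 61.4
```

```bash
python3 m.py
```

```text
16.3 yaw -176.94 pos [ 0.5415 -0.1151 -0.023 ] F [ 1.2 -0.2 -1.4] M [-0.019 -0.351  0.031] tau6 -0.046 op 0.0118 61.4 q [ 0.08  0.54 -0.43  0.   -0.6  -1.6 ]
```

jog_arm --pt "0.45 0 0 0 0 0 0" --pt "0.45 0 0 0 0 0 0" --pt "0.45 0 0 0 0 0 0" --pt "0.45 0 0 0 0 0 0" --pt "0.45 0 0 0 0 0 0" --pt "0.4 0 0 0 0 0 0" --pt "0 0 0 0 0 0 0" --pt "0 0 0 0 0 0 0"

```text
t: 17.1
tool_pos: [0.4341, -0.1209, -0.0231]
ee_rot: [0.082, -3.138, 0.0]
force: [-4.9, 0.4, 5.2]
opening: 0.0119
finger_force: 62.1
```

```bash
python3 m.py
```

```text
17.1 yaw -176.99 pos [ 0.4341 -0.1209 -0.0231] F [-4.9  0.4  5.2] M [ 0.198  1.32  -0.035] tau6 0.059 op 0.0119 62.1 q [ 0.09  0.42 -0.68 -0.   -0.47 -1.61]
```

jog_arm --pt "0 0 0 0 0 0 0.45" --pt "0 0 0 0 0 0 0.45" --pt "0 0 0 0 0 0 0.45" --pt "0 0 -0.5 0 0 0 0.45" --pt "0 0 -1 0 0 0 0.45" --pt "0 0 -1 0 0 0 1" --pt "0 0 -1 0 0 0 1" --pt "-0.8 -0.3 -1 0 0 0 1" --pt "-0.8 -0.3 -0.7 0 0 0 1" --pt "-0.4 0 0 0 0 0 1" --pt "0 0 0 0 0 0 1" --pt "0 0 0 0 0 0 1"

```text
t: 18.3
tool_pos: [0.5143, -0.1398, 0.1818]
ee_rot: [0.083, -3.138, -0.001]
force: [-0.4, 0.1, -0.5]
opening: 0.0854
finger_force: 0.0
```

```bash
python3 m.py
python3 - <<'E'
from sp import *
im,c=grab("wrist","w8"); m=mask(im); print([ (s,ce.round(1)) for s,ce,_ in blobs(im)])
for v in range(60,240,8):
    u=np.where(m[v])[0]; e=np.split(u,np.where(np.diff(u)>2)[0]+1) if len(u) else []
    print(v,[(int(a[0]),int(a[-1])) for a in e if len(a)>4])
print("pred jaw/handle",proj(c,[.446,-.152,.012]),proj(c,[.526,-.1475,.012]))
E
```

```text
18.3 yaw -176.98 pos [ 0.5143 -0.1398  0.1818] F [-0.4  0.1 -0.5] M [ 0.009  0.046 -0.035] tau6 0.0 op 0.0854 0.0 q [ 0.04  0.25 -0.25 -0.   -1.07 -1.56]
[(array([ 208,   65,   79,  175, 4657], dtype=int32), array([247.5, 142. ]))]
60 []
68 [(208, 222), (273, 286)]
76 [(209, 221), (273, 286)]
84 [(209, 222), (273, 286)]
92 [(209, 222), (273, 285)]
100 [(210, 222), (273, 285)]
108 [(210, 223), (273, 285)]
116 [(210, 223), (272, 285)]
124 [(210, 285)]
132 [(218, 277)]
140 [(237, 257)]
148 [(238, 257)]
156 [(238, 257)]
164 [(238, 257)]
172 [(238, 257)]
180 [(239, 257)]
188 [(239, 257)]
196 [(239, 257)]
204 [(239, 257)]
212 [(239, 257)]
220 [(113, 121), (150, 158), (239, 257)]
228 [(114, 122), (151, 158), (239, 257)]
236 [(116, 123), (152, 159), (239, 257)]
pred jaw/handle [247.53004948  91.61570538] [248.32524825 171.30609658]
```

Run:
```python
from sp import *
im,c=load("w8")
h1=onz(c,247.3,148,.012);h2=onz(c,248,228,.012);print(h1,h2,np.degrees(np.arctan2(*(h2-h1)[[1,0]])))
t=(onz(c,215,66,.012)+onz(c,279.5,66,.012))/2; print("tip",t)
u=(h2-h1)/np.linalg.norm(h2-h1); j=t+.026*u; print("jaw",j,"handle",j+.08*u, "tail",j+.181*u)
print(onz(c,247,139,.012),"bridge rear=45mm behind", j+.045*u)
```

```text
[ 0.50149743 -0.14969258  0.012     ] [ 0.59023196 -0.14487077  0.012     ] 3.110375325430252
tip [ 0.422487  -0.1533436  0.012    ]
jaw [ 0.4484487  -0.15193285  0.012     ] handle [ 0.52833085 -0.14759208  0.012     ] tail [ 0.62918206 -0.14211186  0.012     ]
[ 0.49229441 -0.15041816  0.012     ] bridge rear=45mm behind [ 0.49338241 -0.14949117  0.012     ]
```

jog_arm --pt "-0.34 -0.21 0 0 0 0 0.7" --pt "0 0 0.9 0 0 0 0.7" --pt "0 0 0.9 0 0 0 0.7" --pt "0 0 0.9 0 0 0 0.7" --pt "0 0 0.9 0 0 0 0.7" --pt "0 0 0.7 0 0 0 0.7" --pt "0 0 0.5 0 0 0 0.7" --pt "0 0 0.22 0 0 0 0.7" --pt "0 0 0.1 0 0 0 0.7" --pt "0 0 0 0 0 0 0.7" --pt "0 0 0 0 0 0 0.7" --newtons 110

```text
t: 19.45
tool_pos: [0.5298, -0.1477, -0.0209]
ee_rot: [-0.084, 3.139, -0.0]
force: [0.8, 0.1, 0.6]
opening: 0.0598
finger_force: 0.0
```

jog_arm --pt "0 0 0 0 0 0 0.3" --pt "0 0 0 0 0 0 0.1" --pt "0 0 0 0 0 0 0.1" --pt "0 0 0 0 0 0 0.1" --pt "0 0 0 0 0 0 0.1" --newtons 110

```text
t: 19.95
tool_pos: [0.5296, -0.1476, -0.0208]
ee_rot: [-0.084, 3.139, -0.0]
force: [-0.7, 0.8, 4.9]
opening: 0.0184
finger_force: 107.8
```

```bash
python3 m.py
```

```text
19.95 yaw -176.94 pos [ 0.5296 -0.1476 -0.0208] F [-0.7  0.8  4.9] M [0.329 0.384 0.02 ] tau6 0.016 op 0.0184 107.8 q [ 0.02  0.53 -0.44  0.   -0.61 -1.54]
```

jog_arm --pt "0 0 -0.3 0 0 0 0.1" --pt "0 0 -0.8 0 0 0 0.1" --pt "0 0 -0.9 0 0 0 0.1" --pt "0 0 -0.9 0 0 0 0.1" --pt "0 0 -0.9 0 0 0 0.1" --pt "0 0 -0.8 0 0 -0.4 0.1" --pt "0 0 0 0 0 -0.8 0.1" --pt "0 0 0 0 0 -1 0.1" --pt "0 0 0 0 0 -1 0.1" --pt "0 0 0 0 0 -1 0.1" --pt "0 0 0 0 0 -1 0.1" --pt "0 0 0 0 0 -1 0.1"

```text
t: 21.15
tool_pos: [0.5282, -0.1475, 0.162]
ee_rot: [1.4, -2.812, -0.002]
force: [-0.8, -0.3, -2.7]
opening: 0.0182
finger_force: 108.5
```

jog_arm --pt "0 0 0 0 0 -1 0.1" --pt "0 0 0 0 0 -1 0.1" --pt "0 0 0 0 0 -1 0.1" --pt "0 0 0 0 0 -1 0.1" --pt "0 0 0 0 0 -1 0.1" --pt "0 0 0 0 0 -1 0.1" --pt "0 0 0 0 0 -1 0.1" --pt "0 0 0 0 0 -1 0.1" --pt "0 0 0 0 0 -1 0.1" --pt "0 0 0 0 0 -1 0.1" --pt "0 0 0 0 0 -1 0.1" --pt "0 0 0 0 0 -1 0.1"

```text
t: 22.35
tool_pos: [0.5282, -0.1475, 0.1619]
ee_rot: [-3.027, 0.841, 0.002]
force: [-0.6, -0.1, -2.9]
opening: 0.0183
finger_force: 108.5
```

jog_arm --pt "0 0 0 0 0 -1 0.1" --pt "0 0 0 0 0 -1 0.1" --pt "0 0 0 0 0 -1 0.1" --pt "0 0 0 0 0 -1 0.1" --pt "0 0 0 0 0 -1 0.1" --pt "0 0 0 0 0 -0.9 0.1" --pt "0 0 0 0 0 -0.6 0.1" --pt "0 0 0 0 0 0 0.1" --pt "0 0 0 0 0 0 0.1"

```text
t: 23.25
tool_pos: [0.5286, -0.1476, 0.162]
ee_rot: [-3.091, -0.56, 0.001]
force: [-0.1, -0.2, -2.6]
opening: 0.0182
finger_force: 108.5
```

```bash
python3 m.py
```

```text
23.25 yaw 20.52 pos [ 0.5286 -0.1476  0.162 ] F [-0.1 -0.2 -2.6] M [ 0.05   0.018 -0.005] tau6 0.017 op 0.0182 108.5 q [ 0.02  0.29 -0.25 -0.   -1.03  1.91]
```

jog_arm --pt "0 0 0 0 0 -0.51 0.1" --pt "0.19 -0.88 0 0 0 0 0.1" --pt "0.19 -0.88 0 0 0 0 0.1" --pt "0.19 -0.88 0 0 0 0 0.1" --pt "0.19 -0.88 0 0 0 0 0.1" --pt "0.19 -0.88 0 0 0 0 0.1" --pt "0.19 -0.88 0 0 0 0 0.1" --pt "0.19 -0.88 0 0 0 0 0.1" --pt "0.19 -0.88 0 0 0 0 0.1" --pt "0.2 -0.88 0 0 0 0 0.1" --pt "0 0 0.7 0 0 0 0.1" --pt "0 0 0.7 0 0 0 0.1"

```text
t: 24.45
tool_pos: [0.4593, 0.1707, 0.1064]
ee_rot: [-3.067, -0.673, -0.004]
force: [0.2, 0.1, -3.5]
opening: 0.0186
finger_force: 108.8
```

jog_arm --pt "0 0 0 0 0 0 0.1" --pt "0 0 0 0 0 0 0.1"

```text
t: 24.65
tool_pos: [0.4594, 0.1688, 0.1064]
ee_rot: [3.068, 0.672, -0.0]
force: [0.1, 0.8, -2.5]
opening: 0.0184
finger_force: 108.7
```

```bash
python3 m.py
python3 - <<'E'
from h import *
im,c=grab("wrist","w9")
p=proj(c,[.5335,.203,.1]); print(p, proj(c,[.5335,.203,.125]))
B=cv2.resize(im[:260,110:410],(690,598),interpolation=cv2.INTER_CUBIC); cv2.imwrite("pics/cropF.png",B)
E
```

```text
24.65 yaw 24.7 pos [0.4594 0.1688 0.1064] F [ 0.1  0.8 -2.5] M [0.053 0.001 0.023] tau6 -0.006 op 0.0184 108.7 q [ 0.69  0.26 -0.46  0.   -0.85  1.32]
[253.39084125  72.96423204] [253.02562095  70.21361749]
```

View pics/cropF.png

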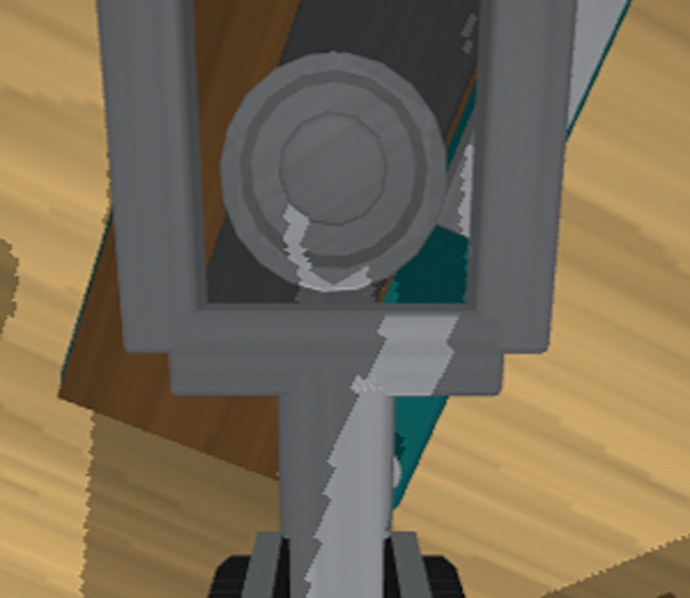

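jog_arm --pt "0 0 0.5 0 0 0 0.1" --pt "0 0 0.4 0 0 0 0.1" --pt "0 0 0.3 0 0 0 0.1" --pt "0 0 0.2 0 0 0 0.1" --pt "0 0 0 0 0 0 0.1"

```text
t: 25.2
tool_pos: [0.4613, 0.1693, 0.0528]
ee_rot: [-3.068, -0.672, -0.007]
force: [-2.3, -3.3, 9.1]
opening: 0.0186
finger_force: 110.7
```

```bash
python3 m.py
```

```text
25.2 yaw 24.72 pos [0.4613 0.1693 0.0528] F [-2.3 -3.3  9.1] M [-0.668  0.387 -0.104] tau6 0.076 op 0.0186 110.7 q [ 0.68  0.34 -0.52  0.   -0.71  1.32]
```

jog_arm --pt "0 0 0.15 0 0 0 0.1" --pt "0 0 0.1 0 0 0 0.1" --pt "0 0 0 0 0 0 0.1"

```text
t: 25.5
tool_pos: [0.4588, 0.1674, 0.0421]
ee_rot: [3.068, 0.67, -0.001]
force: [-4.1, -5.5, 7.3]
opening: 0.0185
finger_force: 108.2
```

```bash
python3 m.py
```

```text
25.5 yaw 24.62 pos [0.4588 0.1674 0.0421] F [-4.1 -5.5  7.3] M [-1.325  1.027 -0.171] tau6 0.156 op 0.0185 108.2 q [ 0.68  0.35 -0.53  0.   -0.69  1.32]
```

jog_arm --pt "-0.03 0.02 0.06 0 0 0 0.1" --pt "0 0 0.04 0 0 0 0.1" --pt "0 0 0 0 0 0 0.1" --pt "0 0 0 0 0 0 0.1"

```text
t: 25.9
tool_pos: [0.4588, 0.1669, 0.0386]
ee_rot: [3.069, 0.67, 0.002]
force: [-4.9, -4.2, 5.5]
opening: 0.0181
finger_force: 107.7
```

```bash
python3 m.py
```

```text
25.9 yaw 24.65 pos [0.4588 0.1669 0.0386] F [-4.9 -4.2  5.5] M [-1.019  0.822 -0.092] tau6 0.122 op 0.0181 107.7 q [ 0.68  0.36 -0.54  0.   -0.68  1.32]
```

jog_arm --pt "0 -0.07 0 0 0 0.25 0.1" --pt "0 0 0 0 0 0 0.1"

```text
t: 26.1
tool_pos: [0.4576, 0.1692, 0.0386]
ee_rot: [3.08, 0.615, 0.002]
force: [-4.1, -4.9, 6.2]
opening: 0.0182
finger_force: 107.8
```

```bash
cat >> m.py <<'E'
X=R.from_rotvec(s['ee_rot']).as_matrix(); ft=X.T@np.array(s['force']); print('tool F',ft.round(1),'angle about nut',np.degrees(np.arctan2(s['tool_pos'][1]-.203,s['tool_pos'][0]-.5335)).round(2)%360,'r',np.hypot(s['tool_pos'][1]-.203,s['tool_pos'][0]-.5335).round(4))
E
python3 m.py
```

```text
26.1 yaw 22.6 pos [0.4576 0.1692 0.0386] F [-4.1 -4.9  6.2] M [-1.416  0.52  -0.269] tau6 0.108 op 0.0182 107.8 q [ 0.69  0.36 -0.54  0.   -0.68  1.28]
tool F [-5.7  3.  -6.2] angle about nut 203.98 r 0.0831
```

jog_arm --pt "0 -0.07 0 0 0 0.25 0.1" --pt "0 0 0 0 0 0 0.1"

```text
t: 26.3
tool_pos: [0.4565, 0.1717, 0.0386]
ee_rot: [3.09, 0.561, 0.001]
force: [-3.7, -6.7, 5.8]
opening: 0.0179
finger_force: 107.8
```

```bash
python3 m.py
```

```text
26.3 yaw 20.59 pos [0.4565 0.1717 0.0386] F [-3.7 -6.7  5.8] M [-1.56   0.567 -0.243] tau6 0.134 op 0.0179 107.8 q [ 0.69  0.36 -0.54  0.   -0.68  1.23]
tool F [-5.8  5.  -5.8] angle about nut 202.1 r 0.0831
```

jog_arm --pt "0 -0.07 0 0 0 0.25 0.1" --pt "0 0 0 0 0 0 0.1"

```text
t: 26.5
tool_pos: [0.4554, 0.1741, 0.0385]
ee_rot: [3.1, 0.507, 0.001]
force: [-2.9, -6.7, 6.0]
opening: 0.0182
finger_force: 107.8
```

```bash
python3 m.py
```

```text
26.5 yaw 18.58 pos [0.4554 0.1741 0.0385] F [-2.9 -6.7  6. ] M [-1.641  0.528 -0.322] tau6 0.16 op 0.0182 107.8 q [ 0.7   0.36 -0.54  0.   -0.68  1.19]
tool F [-4.9  5.4 -6. ] angle about nut 200.28 r 0.0833
```

jog_arm --pt "0 -0.07 0 0 0 0.25 0.1" --pt "0 0 0 0 0 0 0.1"

```text
t: 26.7
tool_pos: [0.4544, 0.1767, 0.0384]
ee_rot: [3.108, 0.453, 0.0]
force: [-3.8, -7.1, 6.1]
opening: 0.0181
finger_force: 107.7
```

```bash
python3 m.py
```

```text
26.7 yaw 16.57 pos [0.4544 0.1767 0.0384] F [-3.8 -7.1  6.1] M [-1.571  0.635 -0.275] tau6 0.16 op 0.0181 107.7 q [ 0.71  0.36 -0.54  0.   -0.68  1.15]
tool F [-5.6  5.7 -6.1] angle about nut 198.36 r 0.0834
```

jog_arm --pt "0 -0.07 0 0 0 0.25 0.1" --pt "0 0 0 0 0 0 0.1"

```text
t: 26.9
tool_pos: [0.4535, 0.1793, 0.0384]
ee_rot: [3.115, 0.398, -0.0]
force: [-3.5, -5.7, 5.5]
opening: 0.0183
finger_force: 107.8
```

```bash
python3 m.py
```

```text
26.9 yaw 14.57 pos [0.4535 0.1793 0.0384] F [-3.5 -5.7  5.5] M [-1.608  0.614 -0.238] tau6 0.167 op 0.0183 107.8 q [ 0.71  0.36 -0.54  0.   -0.68  1.11]
tool F [-4.8  4.6 -5.5] angle about nut 196.46 r 0.0835
```

jog_arm --pt "0 -0.07 0 0 0 0.25 0.1" --pt "0 0 0 0 0 0 0.1"

```text
t: 27.1
tool_pos: [0.4526, 0.182, 0.0383]
ee_rot: [3.122, 0.344, -0.001]
force: [-4.7, -5.3, 6.4]
opening: 0.0181
finger_force: 107.8
```

```bash
python3 m.py
python3 - <<'E'
from h import *
im,c=grab("wrist","w10")
cv2.imwrite("pics/cropG.png",cv2.resize(im[20:220,150:360],(630,600),interpolation=cv2.INTER_CUBIC))
E
```

```text
27.1 yaw 12.57 pos [0.4526 0.182  0.0383] F [-4.7 -5.3  6.4] M [-1.512  0.774 -0.294] tau6 0.15 op 0.0181 107.8 q [ 0.72  0.36 -0.54  0.   -0.68  1.07]
tool F [-5.7  4.2 -6.4] angle about nut 194.53 r 0.0836
```

View pics/cropG.png

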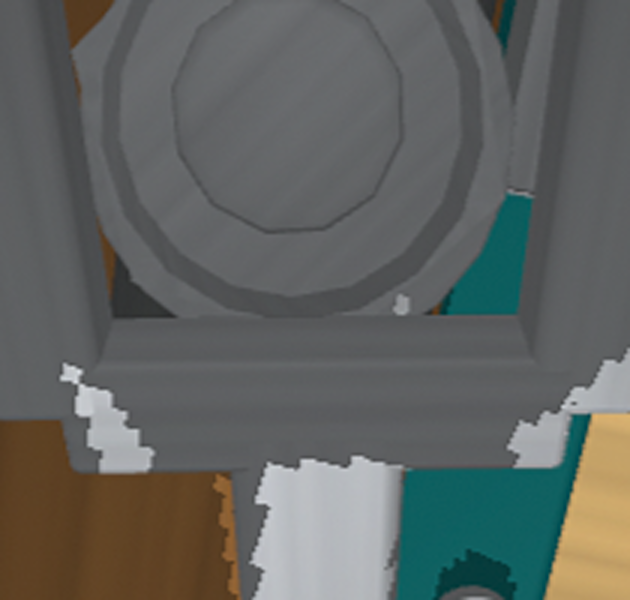

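Run:
```python
from h import *
im,c=load("w10")
print("stud",onz(c,150+288/3,20+113/3,.1))
p=onz(c,175,36.7,.082); d=p[:2]-[.5335,.203]; print("corner",p,np.hypot(*d),np.degrees(np.arctan2(*d[::-1])))
for n in(54.6,):
  for k in range(6):
    a=np.radians(84.6+60*k-0); q=proj(c,[.5335+.02656*np.cos(a),.203+.02656*np.sin(a),.082]); print("unturned corner",k,((q-[150,20])*3).round())
# jaw inner edges on top plane: bottom=.0594 => top .0714
for px in((60,0),(105,300),(560,0),(522,300),(110,330),(530,330)):
    print(px,onz(c,150+px[0]/3,20+px[1]/3,.0714))
```

```text
stud [0.5332903  0.20224697 0.1       ]
corner [0.53593085 0.22810602 0.082     ] 0.025223425860351204 84.46966656089238
unturned corner 0 [63. 47.]
unturned corner 1 [125. 280.]
unturned corner 2 [333. 348.]
unturned corner 3 [500. 198.]
unturned corner 4 [463. -47.]
unturned corner 5 [ 233. -132.]
(60, 0) [0.5420198 0.2333648 0.0714   ]
(105, 300) [0.50760291 0.22231943 0.0714    ]
(560, 0) [0.55531786 0.17382249 0.0714    ]
(522, 300) [0.51962171 0.16843559 0.0714    ]
(110, 330) [0.50385102 0.22104554 0.0714    ]
(530, 330) [0.5160586  0.16630759 0.0714    ]
```

Run:
```python
from h import *
im,c=load("w9")
f=lambda x,y,z:onz(c,110+x/2.3,y/2.3,z)
for z in(.139,.134,.13):
    a,b=f(207,305,z),f(468,305,z); u=np.array([.9085,.4179]); m=(a+b)/2
    print(z,"gap",np.linalg.norm(a-b),"bridge mid",m,"jaw",m[:2]+.029*u, "neck end of bridge (-45)",f(336,395,z)[:2]+.045*u, "angle",np.degrees(np.arctan2(*(a-b)[[1,0]]))-90)
print("cam z",-(c[3][:3,:3].T@c[3][:3,3]))
```

```text
0.139 gap 0.04573280142081511 bridge mid [0.51193633 0.19137793 0.139     ] jaw [0.53828283 0.20349703] neck end of bridge (-45) [0.53797086 0.20363923] angle 24.707508331621483
0.134 gap 0.04743890692163799 bridge mid [0.51137323 0.19109864 0.134     ] jaw [0.53771973 0.20321774] neck end of bridge (-45) [0.53685385 0.20311579] angle 24.707508331621483
0.13 gap 0.048803791322296286 bridge mid [0.51092275 0.1908752  0.13      ] jaw [0.53726925 0.2029943 ] neck end of bridge (-45) [0.53596024 0.20269704] angle 24.707508331621483
cam z [0.52703034 0.19886457 0.27302689]
```

jog_arm --pt "-0.05 0 -0.4 0 0 0 0.1" --pt "0 0 -0.9 0 0 0 0.1" --pt "0 0 -1 0 0 0 0.1" --pt "0 0 -1 0 0 0 0.1" --pt "0.45 0.79 0 0 0 0 0.1" --pt "0.45 0.79 0 0 0 0 0.1" --pt "0.45 0.79 0 0 0 0 0.1" --pt "0.45 0.79 0 0 0 0 0.1" --pt "0.45 0.79 0 0 0 0 0.1" --pt "0.45 0.79 0 0 0 0 0.1" --pt "0 0 0 0 0 0 0.1" --pt "0 0 0 0 0 0 0.1" --newtons 120

```text
t: 28.35
tool_pos: [0.5984, 0.0209, 0.1689]
ee_rot: [-3.122, -0.344, -0.002]
force: [0.6, -0.5, -3.6]
opening: 0.018
finger_force: 118.4
```

```bash
python3 m.py
python3 - <<'E'
from sp import *
im,c=grab("wrist","w11"); 
b,g,r=[im[:,:,i].astype(int) for i in range(3)]; m=((b-r>-8)&(b+g+r>150)).astype(np.uint8)
for v in range(2,230,8):
    u=np.where(m[v])[0]; e=np.split(u,np.where(np.diff(u)>3)[0]+1) if len(u) else []
    print(v,[(int(a[0]),int(a[-1])) for a in e if len(a)>5])
E
```

```text
28.35 yaw 12.57 pos [0.5984 0.0209 0.1689] F [ 0.6 -0.5 -3.6] M [0.031 0.077 0.019] tau6 0.009 op 0.018 118.4 q [ 0.31  0.37 -0.12 -0.   -1.09  1.49]
tool F [0.5 0.6 3.6] angle about nut 289.61 r 0.1933
2 [(113, 168), (332, 387), (470, 511)]
10 [(115, 169), (331, 385), (458, 511)]
18 [(117, 171), (331, 384), (449, 511)]
26 [(119, 172), (330, 382), (444, 511)]
34 [(121, 173), (329, 380), (440, 511)]
42 [(123, 174), (328, 379), (439, 511)]
50 [(125, 175), (327, 377), (440, 511)]
58 [(126, 177), (326, 375), (444, 511)]
66 [(128, 178), (326, 374), (451, 511)]
74 [(130, 179), (325, 373)]
82 [(132, 180), (324, 371)]
90 [(134, 181), (323, 370)]
98 [(92, 121), (136, 183), (322, 368)]
106 [(92, 184), (321, 367)]
114 [(92, 133), (139, 185), (321, 365)]
122 [(49, 75), (91, 134), (141, 186), (251, 364)]
130 [(49, 75), (91, 132), (143, 362)]
138 [(51, 75), (91, 132), (146, 361)]
146 [(61, 75), (91, 132), (148, 359)]
154 [(64, 74), (90, 131), (150, 336)]
162 [(66, 74), (90, 131), (173, 335)]
170 [(29, 49), (90, 130), (175, 321)]
178 [(14, 64), (89, 130), (227, 281)]
186 [(6, 72), (89, 130), (228, 281), (506, 511)]
194 [(0, 76), (89, 129), (229, 281), (503, 511)]
202 [(0, 78), (89, 128), (229, 280), (499, 511)]
210 [(0, 78), (93, 128), (230, 280), (496, 511)]
218 [(0, 76), (92, 127), (231, 280), (493, 509)]
226 [(0, 73), (92, 127), (231, 279), (490, 506)]
```

```bash
cat > tilt.py <<'E'
from h import *
def spanner3d(im,c,thr=150):
    """3D line of spanner's top centreline from silhouette widths (head 77 mm, handle 22 mm); returns in tool frame"""
    f,cx,cy,T=c; s=robot.read_state(); X=R.from_rotvec(s['ee_rot']).as_matrix(); t=np.array(s['tool_pos'])
    b,g,r=[im[:,:,i].astype(int) for i in range(3)]; m=((b-r>-8)&(b+g+r>thr))
    P=[]
    for v in range(0,232,4):
        u=np.where(m[v])[0]
        if not len(u): continue
        e=[(int(a[0]),int(a[-1])) for a in np.split(u,np.where(np.diff(u)>3)[0]+1) if len(a)>5]
        L=[a for a in e if a[0]>105 and a[1]<400]
        if not L: continue
        a,bb=L[0][0],L[-1][1]; w=bb-a+1
        if w>185: W=.077
        elif w<75: W=.022
        else: continue
        d=f*W/w; pc=np.array([((a+bb)/2+.5-cx)/f*d,(v+.5-cy)/f*d,d]); pw=T[:3,:3].T@(pc-T[:3,3]); P.append([v,w,*(X.T@(pw-t)*1000).round(1)])
    return np.array(P)
E
python3 - <<'E'
from tilt import *
im,c=load("w11"); P=spanner3d(im,c); print(P)
h=P[P[:,1]>180]; k=np.polyfit(h[:,2],h[:,4],1); print("head tilt",np.degrees(np.arctan(k[0])),k)
h=P[P[:,1]<180]; k=np.polyfit(h[:,2],h[:,4],1); print("handle tilt",np.degrees(np.arctan(k[0])),k)
k=np.polyfit(P[:,2],P[:,4],1); print("all",np.degrees(np.arctan(k[0])),k)
im,c=load("w9")
E
```

```text
[[ 0.00e+00  2.75e+02  9.83e+01  2.00e-01 -6.30e+01]
 [ 4.00e+00  2.73e+02  9.74e+01  2.00e-01 -6.25e+01]
 [ 8.00e+00  2.71e+02  9.65e+01  2.00e-01 -6.21e+01]
 [ 1.20e+01  2.70e+02  9.55e+01  3.00e-01 -6.20e+01]
 [ 1.60e+01  2.68e+02  9.45e+01  3.00e-01 -6.16e+01]
 [ 2.00e+01  2.67e+02  9.35e+01  2.00e-01 -6.15e+01]
 [ 2.40e+01  2.65e+02  9.25e+01  2.00e-01 -6.11e+01]
 [ 2.80e+01  2.64e+02  9.15e+01  3.00e-01 -6.10e+01]
 [ 3.20e+01  2.62e+02  9.05e+01  3.00e-01 -6.05e+01]
 [ 3.60e+01  2.60e+02  8.95e+01  3.00e-01 -6.00e+01]
 [ 4.00e+01  2.58e+02  8.84e+01  3.00e-01 -5.96e+01]
 [ 4.40e+01  2.57e+02  8.73e+01  4.00e-01 -5.95e+01]
 [ 4.80e+01  2.54e+02  8.63e+01  2.00e-01 -5.86e+01]
 [ 5.20e+01  2.53e+02  8.52e+01  4.00e-01 -5.85e+01]
 [ 5.60e+01  2.51e+02  8.41e+01  4.00e-01 -5.80e+01]
 [ 6.00e+01  2.49e+02  8.30e+01  4.00e-01 -5.74e+01]
 [ 6.40e+01  2.47e+02  8.19e+01  3.00e-01 -5.69e+01]
 [ 6.80e+01  2.46e+02  8.07e+01  5.00e-01 -5.68e+01]
 [ 7.20e+01  2.45e+02  7.95e+01  3.00e-01 -5.67e+01]
 [ 7.60e+01  2.43e+02  7.84e+01  3.00e-01 -5.62e+01]
 [ 8.00e+01  2.41e+02  7.72e+01  3.00e-0
[... 1177 characters left out ...]
]
 [ 1.92e+02  5.30e+01  3.34e+01  1.50e+00 -3.57e+01]
 [ 1.96e+02  5.30e+01  3.18e+01  1.50e+00 -3.62e+01]
 [ 2.00e+02  5.20e+01  2.94e+01  1.30e+00 -3.41e+01]
 [ 2.04e+02  5.10e+01  2.68e+01  1.50e+00 -3.20e+01]
 [ 2.08e+02  5.10e+01  2.52e+01  1.50e+00 -3.25e+01]
 [ 2.12e+02  5.10e+01  2.35e+01  1.50e+00 -3.30e+01]
 [ 2.16e+02  5.00e+01  2.08e+01  1.70e+00 -3.08e+01]
 [ 2.20e+02  5.00e+01  1.91e+01  1.70e+00 -3.13e+01]
 [ 2.24e+02  4.90e+01  1.63e+01  1.50e+00 -2.91e+01]
 [ 2.28e+02  4.80e+01  1.33e+01  1.70e+00 -2.67e+01]]
head tilt -21.623256838939234 [ -0.39639762 -24.77313882]
handle tilt 16.260225169599394 [  0.29166705 -40.6272341 ]
all -23.03610474417463 [ -0.4252187  -21.44081995]
```

jog_arm --pt "0 0 0 0 -0.9 0 0.1" --pt "0 0 0 0 -0.9 0 0.1" --pt "0 0 0 0 -0.9 0 0.1" --pt "0.32 0 0.82 0 0 0 0.1" --pt "0.32 0 0.82 0 0 0 0.1" --pt "0.32 0 0.82 0 0 0 0.1" --pt "0.32 0 0.82 0 0 0 0.1" --pt "0 0 0 0 0 0 0.1" --pt "0 0 0 0 0 0 0.1"

```text
t: 29.3
tool_pos: [0.5977, 0.0223, 0.0283]
ee_rot: [3.026, 0.34, -0.576]
force: [1.1, -1.1, -1.3]
opening: 0.0177
finger_force: 118.5
```

```bash
python3 m.py
python3 - <<'E'
from tilt import *
im,c=grab("wrist","w12"); P=spanner3d(im,c); h=P[P[:,1]>195]; print(h[::8]); k=np.polyfit(h[:,2],h[:,4],1); print("head tilt",np.degrees(np.arctan(k[0])),k)
s=robot.read_state(); X=R.from_rotvec(s['ee_rot']).as_matrix()
for r in h[::8]: print((X@(r[2:]/1000)+s['tool_pos']).round(4))
E
```

```text
29.3 yaw 12.81 pos [0.5977 0.0223 0.0283] F [ 1.1 -1.1 -1.3] M [ 0.215 -1.048  0.008] tau6 -0.001 op 0.0177 118.5 q [ 0.29  0.71  0.04 -0.03 -1.29  1.51]
tool F [1.3 1.3 0.9] angle about nut 289.55 r 0.1917
[[  0.  276.   97.7  -1.  -62. ]
 [ 32.  262.   90.   -0.8 -59.2]
 [ 64.  248.   81.3  -0.5 -56. ]
 [ 96.  233.   71.6  -0.4 -52. ]
 [128.  220.   60.8  -0.3 -48.6]]
head tilt -19.561919538956413 [ -0.35533526 -27.04348435]
[0.7093 0.0486 0.0516]
[0.7013 0.0466 0.0518]
[0.6924 0.0442 0.052 ]
[0.6822 0.0418 0.0518]
[0.6712 0.0392 0.0525]
```

jog_arm --pt "0.11 0 0.29 0 0 0 0.1" --pt "0.11 0 0.29 0 0 0 0.1" --pt "0.11 0 0.25 0 0 0 0.1" --pt "0 0 0 0 0 0 0.1"

```text
t: 29.75
tool_pos: [0.5957, 0.0214, -0.0106]
ee_rot: [3.026, 0.337, -0.584]
force: [-0.4, 0.3, -3.1]
opening: 0.0175
finger_force: 118.4
```

```bash
python3 m.py
python3 - <<'E'
from tilt import *
im,c=grab("wrist","w13"); P=spanner3d(im,c); h=P[P[:,1]>195]
s=robot.read_state(); X=R.from_rotvec(s['ee_rot']).as_matrix()
for r in h[::8]: print((X@(r[2:]/1000)+s['tool_pos']).round(4))
E
```

```text
29.75 yaw 12.69 pos [ 0.5957  0.0214 -0.0106] F [-0.4  0.3 -3.1] M [ 0.212 -0.957 -0.   ] tau6 0.002 op 0.0175 118.4 q [ 0.29  0.75  0.02 -0.03 -1.22  1.51]
tool F [ 0.9 -0.3  3. ] angle about nut 288.9 r 0.1919
[0.7075 0.0474 0.0122]
[0.6994 0.0454 0.0124]
[0.6904 0.0432 0.0123]
[0.6804 0.0407 0.0126]
[0.6693 0.0382 0.0133]
```

jog_arm --pt "0 0 0 0 0 0 0.6" --pt "0 0 0 0 0 0 0.6" --pt "0 0 0 0 0 0 0.6" --pt "0 0 -0.4 0 0 0 0.6" --pt "0 0 -0.9 0 0 0 0.6" --pt "0 0 -0.9 0 0 0 0.6" --pt "0 0 -0.9 0 0.9 0 0.6" --pt "0 0 -0.5 0 0.9 0 0.6" --pt "0 0 -0.5 0 0.9 0 0.6" --pt "0 0 0 0 0 0 0.6" --pt "0 0 0 0 0 0 0.6"

```text
t: 30.9
tool_pos: [0.6488, 0.0334, 0.1478]
ee_rot: [-3.122, -0.348, -0.003]
force: [-1.2, -0.1, 0.3]
opening: 0.0512
finger_force: 0.0
```

```bash
python3 m.py
python3 - <<'E'
from sp import *
im,c=grab("wrist","w14"); m=mask(im)
for v in range(0,240,8):
    u=np.where(m[v])[0]; e=np.split(u,np.where(np.diff(u)>2)[0]+1) if len(u) else []
    print(v,[(int(a[0]),int(a[-1])) for a in e if len(a)>4])
E
```

```text
30.9 yaw 12.72 pos [0.6488 0.0334 0.1478] F [-1.2 -0.1  0.3] M [0.031 0.012 0.023] tau6 -0.002 op 0.0512 0.0 q [ 0.3   0.47 -0.01 -0.   -1.09  1.49]
tool F [-1.2 -0.2 -0.3] angle about nut 304.21 r 0.2051
0 []
8 []
16 []
24 []
32 []
40 []
48 []
56 []
64 [(499, 511)]
72 [(470, 511)]
80 [(456, 511)]
88 [(214, 225), (282, 296), (450, 511)]
96 [(211, 226), (282, 296), (446, 511)]
104 [(212, 226), (282, 296), (444, 511)]
112 [(212, 227), (282, 296), (444, 511)]
120 [(213, 227), (282, 296), (448, 511)]
128 [(213, 227), (282, 295), (454, 511)]
136 [(214, 228), (281, 295), (473, 511)]
144 [(214, 228), (281, 295), (492, 511)]
152 [(214, 295)]
160 [(90, 127), (223, 286)]
168 [(90, 127), (245, 266)]
176 [(90, 129), (245, 266)]
184 [(89, 126), (245, 266)]
192 [(89, 126), (245, 266)]
200 [(89, 125), (246, 266)]
208 [(89, 125), (246, 266)]
216 [(88, 124), (246, 266)]
224 [(88, 123), (246, 267)]
232 [(87, 123), (247, 266)]
```

Run:
```python
from sp import *
im,c=load("w14"); m=mask(im); S=m[:,205:300]
w=S.sum(1); print([(v,int(w[v])) for v in range(83,92)],[(v,int(w[v])) for v in range(145,170)])
h1=onz(c,256,172,.012);h2=onz(c,257,232,.012);u=(h2-h1)/np.linalg.norm(h2-h1);print("axis",np.degrees(np.arctan2(u[1],u[0])))
p1=(onz(c,212,100,.012)+onz(c,296.5,100,.012))/2;p2=(onz(c,214,144,.012)+onz(c,296,144,.012))/2;print("head axis",np.degrees(np.arctan2(*(p2-p1)[[1,0]])))
t=(onz(c,218.5,88,.012)+onz(c,289.5,88,.012))/2; 
for n,p,x in(("tip",t,26),("front",onz(c,255,149.5,.012),-29),("rear",onz(c,256,167,.012),-45)): print(n,p,"jaw",p+u*x/1000)
```

```text
[(83, 0), (84, 0), (85, 0), (86, 0), (87, 15), (88, 27), (89, 30), (90, 31), (91, 31)] [(145, 30), (146, 30), (147, 36), (148, 77), (149, 81), (150, 82), (151, 82), (152, 82), (153, 81), (154, 81), (155, 81), (156, 80), (157, 72), (158, 64), (159, 64), (160, 64), (161, 64), (162, 63), (163, 63), (164, 63), (165, 44), (166, 23), (167, 23), (168, 22), (169, 22)]
axis -166.32896557761924
head axis -166.33359158994432
tip [0.72215872 0.05076805 0.012     ] jaw [0.69689534 0.04462303 0.012     ]
front [0.66934532 0.03797342 0.012     ] jaw [0.69752371 0.04482748 0.012     ]
rear [0.65342161 0.03342642 0.012     ] jaw [0.6971467  0.04406203 0.012     ]
```

jog_arm --pt "-0.76 0.03 0 0 0 0 0.6" --pt "0 0 0.9 0 0 -0.12 0.6" --pt "0 0 0.9 0 0 0 0.6" --pt "0 0 0.9 0 0 0 0.6" --pt "0 0 0.7 0 0 0 0.6" --pt "0 0 0.5 0 0 0 0.6" --pt "0 0 0.25 0 0 0 0.6" --pt "0 0 0.15 0 0 0 0.6" --pt "0 0 0 0 0 0 0.6" --pt "0 0 0 0 0 0 0.6"

```text
t: 31.95
tool_pos: [0.6206, 0.0258, -0.0255]
ee_rot: [-3.119, -0.374, -0.002]
force: [0.4, -0.3, 0.5]
opening: 0.0514
finger_force: 0.0
```

```bash
python3 m.py
```

```text
31.95 yaw 13.69 pos [ 0.6206  0.0258 -0.0255] F [ 0.4 -0.3  0.5] M [-0.038 -0.001 -0.053] tau6 0.0 op 0.0514 0.0 q [ 0.3   0.62 -0.25  0.   -0.7   1.51]
tool F [ 0.3  0.4 -0.5] angle about nut 296.15999999999997 r 0.1975
```

jog_arm --pt "0 0 0.07 0 0 0 0.4" --pt "0 0 0 0 0 0 0.33" --pt "0 0 0 0 0 0 0.33" --pt "0 0 0 0 0 0 0.33"

```text
t: 32.35
tool_pos: [0.6227, 0.0264, -0.0251]
ee_rot: [-3.119, -0.377, -0.011]
force: [-1.5, 1.1, 11.5]
opening: 0.028
finger_force: 5.5
```

```bash
python3 m.py
```

```text
32.35 yaw 13.77 pos [ 0.6227  0.0264 -0.0251] F [-1.5  1.1 11.5] M [ 0.352  0.401 -0.021] tau6 -0.021 op 0.028 5.5 q [ 0.3   0.62 -0.25  0.   -0.69  1.51]
tool F [ -1.1  -1.4 -11.5] angle about nut 296.8 r 0.1979
```

jog_arm --pt "0 0 0.05 0 0 0 0.33" --pt "0 0 0 0 0 0 0.33"

```text
t: 32.55
tool_pos: [0.6228, 0.0264, -0.0252]
ee_rot: [3.119, 0.378, 0.011]
force: [-4.7, 2.0, 20.7]
opening: 0.0283
finger_force: 10.5
```

```bash
python3 m.py
```

```text
32.55 yaw 13.81 pos [ 0.6228  0.0264 -0.0252] F [-4.7  2.  20.7] M [5.050e-01 1.543e+00 1.000e-03] tau6 0.011 op 0.0283 10.5 q [ 0.3   0.62 -0.25  0.   -0.69  1.51]
tool F [ -4.   -3.  -20.8] angle about nut 296.81 r 0.1979
```

jog_arm --pt "0 0 -0.14 0 0 0 0.33" --pt "0 0 0 0 0 0 0.1" --pt "0 0 0 0 0 0 0.1" --pt "0 0 0 0 0 0 0.1" --pt "0 0 0 0 0 0 0.1" --newtons 120

```text
t: 33.05
tool_pos: [0.6213, 0.0261, -0.0221]
ee_rot: [-3.119, -0.376, -0.006]
force: [-3.5, 2.0, 15.1]
opening: 0.0181
finger_force: 117.6
```

```bash
python3 m.py
python3 - <<'E'
from tilt import *
im,c=grab("wrist","w15"); P=spanner3d(im,c); h=P[P[:,1]>195]
k=np.polyfit(h[:,2],h[:,4],1); print("head tilt",np.degrees(np.arctan(k[0])),k); print(h[::6])
E
```

```text
33.05 yaw 13.76 pos [ 0.6213  0.0261 -0.0221] F [-3.5  2.  15.1] M [ 0.526  1.11  -0.006] tau6 0.0 op 0.0181 117.6 q [ 0.3   0.62 -0.25  0.   -0.7   1.51]
tool F [ -2.9  -2.7 -15.1] angle about nut 296.39 r 0.1975
head tilt 0.6794168112266593 [ 1.18586162e-02 -3.17841812e+01]
[[  4.  208.  104.2   0.9 -29.9]
 [ 28.  205.   96.    0.7 -30.5]
 [ 52.  202.   87.5   0.9 -31.1]
 [ 76.  198.   78.9   0.9 -31. ]]
```

jog_arm --pt "0 0 -0.2 0 0 0 0.1" --pt "0 0 -0.6 0 0 0 0.1" --pt "0 0 -1 0 0 0 0.1" --pt "0 0 -1 0 0 0 0.1" --pt "0 0 -1 0 0 0 0.1" --pt "0 0 -0.5 0 0 -0.36 0.1" --pt "0 0 0 0 0 -1 0.1" --pt "0 0 0 0 0 0 0.1" --pt "0 0 0 0 0 0 0.1"

```text
t: 34.0
tool_pos: [0.6185, 0.0253, 0.1452]
ee_rot: [-3.07, -0.663, 0.005]
force: [-0.3, -0.7, -3.3]
opening: 0.0184
finger_force: 118.4
```

```bash
python3 m.py
cat > rows.py <<'E'
from h import *
def edges(im,c,z_tool):
    f=0
    b,g,r=[im[:,:,i].astype(int) for i in range(3)]; m=((b-r>-8)&(b+g+r>150)); w=m[:,140:370].sum(1); return w
E
python3 - <<'E'
from tilt import *
from rows import *
a,ca=load("w15"); im,c=grab("wrist","w16"); P=spanner3d(im,c); h=P[P[:,1]>195]
k=np.polyfit(h[:,2],h[:,4],1); print("head tilt",np.degrees(np.arctan(k[0])),k)
for n,i in(("w15",a),("w16",im)):
    w=edges(i,c,0); print(n,[(v,int(w[v])) for v in range(96,172,1) if abs(int(w[v])-int(w[v-1]))>6])
    for v in(10,60): 
        b,g,r=[i[:,:,q].astype(int) for q in range(3)]; m=((b-r>-8)&(b+g+r>150)); u=np.where(m[v])[0]; print([(int(q[0]),int(q[-1])) for q in np.split(u,np.where(np.diff(u)>3)[0]+1) if len(q)>5])
E
```

```text
34.0 yaw 24.37 pos [0.6185 0.0253 0.1452] F [-0.3 -0.7 -3.3] M [-0.028 -0.027  0.009] tau6 0.028 op 0.0184 118.4 q [ 0.3   0.42 -0.09 -0.   -1.06  1.69]
tool F [-0.6  0.5  3.3] angle about nut 295.56 r 0.197
head tilt 0.44654201374053654 [ 7.79378619e-03 -3.11537104e+01]
w15 [(148, 186), (169, 161), (170, 144)]
[(152, 191), (319, 359)]
[(156, 194), (316, 355)]
w16 [(148, 186), (169, 161), (170, 144)]
[(152, 191), (319, 359)]
[(156, 194), (316, 355)]
```

Run:
```python
from h import *
for n,yaw,tp,zt,zb in(("w15",13.76,[.6213,.0261],.012,0),("w16",24.37,[.6185,.0253],.1452+.0341,.1452+.0221)):
    im,c=load(n); u=np.array([np.cos(np.radians(yaw)),np.sin(np.radians(yaw))])
    b,g,r=[im[:,:,q].astype(int) for q in range(3)]; m=((b-r>-8)&(b+g+r>150)); w=m[:,140:370].sum(1); print([(v,int(w[v])) for v in range(168,200) if abs(int(w[v])-int(w[v-1]))>5])
    for nm,v,z,x in(("front bot",148,zb,29),("front top",148,zt,29),("rear37 top",169.5,zt,37)):
        j=onz(c,255.5,v,z)[:2]+u*x/1000; print(n,nm,j.round(4),"dist from TCP along",((j-tp)@u).round(4),"lat",(np.cross(u,j-tp)).round(4))
```

```text
[(169, 161), (170, 144), (188, 50)]
w15 front bot [0.6974 0.044 ] dist from TCP along 0.0782 lat -0.0007
w15 front top [0.6994 0.0445] dist from TCP along 0.0802 lat -0.0007
w15 rear37 top [0.6985 0.0443] dist from TCP along 0.0793 lat -0.0007
[(169, 161), (170, 144), (188, 50)]
w16 front bot [0.6901 0.0567] dist from TCP along 0.0782 lat -0.0009
w16 front top [0.6921 0.0576] dist from TCP along 0.0803 lat -0.001
w16 rear37 top [0.6912 0.0572] dist from TCP along 0.0794 lat -0.001<stdin>:6: DeprecationWarning: Arrays of 2-dimensional vectors are deprecated. Use arrays of 3-dimensional vectors instead. (deprecated in NumPy 2.0)
```

jog_arm --pt "-0.35 -0.82 0 0 0 -0.03 0.1" --pt "-0.35 -0.82 0 0 0 0 0.1" --pt "-0.35 -0.82 0 0 0 0 0.1" --pt "-0.35 -0.82 0 0 0 0 0.1" --pt "-0.34 -0.83 0 0 0 0 0.1" --pt "-0.34 -0.83 0 0 0 0 0.1" --pt "0 0 0.7 0 0 0 0.1" --pt "0 0 0.6 0 0 0 0.1" --pt "0 0 0 0 0 0 0.1" --pt "0 0 0 0 0 0 0.1"

```text
t: 35.05
tool_pos: [0.4614, 0.1699, 0.0946]
ee_rot: [3.067, 0.674, -0.002]
force: [0.8, -0.4, -2.1]
opening: 0.0179
finger_force: 118.6
```

```bash
python3 m.py
python3 - <<'E'
from h import *
im,c=grab("wrist","w17")
g=cv2.GaussianBlur(cv2.cvtColor(im,cv2.COLOR_BGR2GRAY),(3,3),0); p=proj(c,[.5335,.203,.1]); print("stud pred",p)
x0,y0=int(p[0])-60,max(0,int(p[1])-60); C=cv2.HoughCircles(cv2.resize(g[y0:y0+120,x0:x0+120],None,fx=4,fy=4),cv2.HOUGH_GRADIENT,1,100,param1=60,param2=15,minRadius=80,maxRadius=115)
print(330.6*.012/(c[3]@[.5335,.203,.1,1])[2],C)
if C is not None:
    for q in C[0][:3]: print(onz(c,x0+q[0]/4,y0+q[1]/4,.1),q[2]/4)
E
```

```text
35.05 yaw 24.77 pos [0.4614 0.1699 0.0946] F [ 0.8 -0.4 -2.1] M [ 0.026 -0.014 -0.05 ] tau6 -0.007 op 0.0179 118.6 q [ 0.68  0.28 -0.47  0.   -0.83  1.32]
tool F [0.5 0.7 2.1] angle about nut 204.66 r 0.0793
stud pred [253.80156047  77.14819317]
25.952642187150953 None
```

jog_arm --pt "-0.02 -0.01 0.4 0 0 0 0.1" --pt "0 0 0.4 0 0 0 0.1" --pt "0 0 0.15 0 0 0 0.1" --pt "0 0 0.1 0 0 0 0.1" --pt "0 0 0 0 0 0 0.1"

```text
t: 35.6
tool_pos: [0.461, 0.1703, 0.0532]
ee_rot: [-3.068, -0.674, -0.001]
force: [0.1, -0.6, -2.7]
opening: 0.0183
finger_force: 118.7
```

```bash
python3 m.py
```

```text
35.6 yaw 24.79 pos [0.461  0.1703 0.0532] F [ 0.1 -0.6 -2.7] M [ 0.01   0.017 -0.006] tau6 -0.001 op 0.0183 118.7 q [ 0.69  0.34 -0.52  0.   -0.72  1.32]
tool F [-0.1  0.6  2.7] angle about nut 204.28 r 0.0796
```

jog_arm --pt "0 0 0.15 0 0 0 0.1" --pt "0 0 0.15 0 0 0 0.1" --pt "0 0 0.1 0 0 0 0.1" --pt "0 0 0 0 0 0 0.1"

```text
t: 36.0
tool_pos: [0.46, 0.1698, 0.0361]
ee_rot: [3.068, 0.674, -0.002]
force: [-0.3, 0.2, -2.8]
opening: 0.0179
finger_force: 118.6
```

```bash
python3 m.py
```

```text
36.0 yaw 24.79 pos [0.46   0.1698 0.0361] F [-0.3  0.2 -2.8] M [-0.014  0.036  0.006] tau6 -0.0 op 0.0179 118.6 q [ 0.69  0.36 -0.53 -0.   -0.67  1.32]
tool F [-0.2 -0.3  2.8] angle about nut 204.31 r 0.0806
```

jog_arm --pt "0 -0.07 0 0 0 0.25 0.1" --pt "0 -0.07 0 0 0 0.25 0.1" --pt "0 0 0 0 0 0 0.1"

```text
t: 36.3
tool_pos: [0.4583, 0.1755, 0.0369]
ee_rot: [-3.09, -0.568, -0.0]
force: [0.4, -0.5, -2.3]
opening: 0.018
finger_force: 118.7
```

```bash
python3 m.py
```

```text
36.3 yaw 20.83 pos [0.4583 0.1755 0.0369] F [ 0.4 -0.5 -2.3] M [-0.058 -0.058 -0.053] tau6 -0.128 op 0.018 118.7 q [ 0.7   0.36 -0.53  0.   -0.67  1.24]
tool F [0.2 0.6 2.3] angle about nut 200.07 r 0.0801
```

jog_arm --pt "0 -0.07 0 0 0 0.25 0.1" --pt "0 0 0 0 0 0 0.1"

```text
t: 36.5
tool_pos: [0.4572, 0.1778, 0.0368]
ee_rot: [3.099, 0.514, -0.0]
force: [0.1, -1.5, -3.0]
opening: 0.0181
finger_force: 118.7
```

```bash
python3 m.py
```

```text
36.5 yaw 18.84 pos [0.4572 0.1778 0.0368] F [ 0.1 -1.5 -3. ] M [-0.241 -0.237 -0.034] tau6 -0.061 op 0.0181 118.7 q [ 0.7   0.36 -0.53  0.   -0.67  1.2 ]
tool F [-0.3  1.5  3. ] angle about nut 198.28 r 0.0803
```

jog_arm --pt "0 -0.07 0 0 0 0.25 0.1" --pt "0 0 0 0 0 0 0.1"

```text
t: 36.7
tool_pos: [0.4565, 0.1803, 0.0368]
ee_rot: [3.107, 0.46, 0.0]
force: [0.3, -1.9, -2.9]
opening: 0.0183
finger_force: 118.6
```

```bash
python3 m.py
```

```text
36.7 yaw 16.86 pos [0.4565 0.1803 0.0368] F [ 0.3 -1.9 -2.9] M [-0.607 -0.447 -0.131] tau6 0.011 op 0.0183 118.6 q [ 0.71  0.36 -0.53  0.   -0.67  1.16]
tool F [-0.3  1.9  2.9] angle about nut 196.42 r 0.0803
```

jog_arm --pt "0 -0.07 0 0 0 0.25 0.1" --pt "0 0 0 0 0 0 0.1"

```text
t: 36.9
tool_pos: [0.4562, 0.1827, 0.037]
ee_rot: [3.114, 0.408, 0.002]
force: [3.8, -3.7, -4.2]
opening: 0.018
finger_force: 118.6
```

```bash
python3 m.py
```

```text
36.9 yaw 14.91 pos [0.4562 0.1827 0.037 ] F [ 3.8 -3.7 -4.2] M [-1.119 -1.079 -0.054] tau6 -0.078 op 0.018 118.6 q [ 0.71  0.36 -0.53  0.   -0.67  1.12]
tool F [2.8 4.5 4.2] angle about nut 194.69 r 0.0799
```

jog_arm --pt "0 -0.07 0 0 0 0.25 0.1" --pt "0 0 0 0 0 0 0.1"

```text
t: 37.1
tool_pos: [0.4558, 0.1851, 0.037]
ee_rot: [3.12, 0.354, 0.002]
force: [4.9, -5.7, -4.1]
opening: 0.0181
finger_force: 118.7
```

```bash
python3 m.py
python3 - <<'E'
from tilt import *
im,c=grab("wrist","w18"); 
b,g,r=[im[:,:,q].astype(int) for q in range(3)]; m=((b-r>-8)&(b+g+r>110)); w=m[:,140:370].sum(1); print([(v,int(w[v])) for v in range(140,195) if abs(int(w[v])-int(w[v-1]))>6])
for v in(155,160,165,172,176,190,200): u=np.where(m[v])[0]; print(v,[(int(q[0]),int(q[-1])) for q in np.split(u,np.where(np.diff(u)>3)[0]+1) if len(q)>5])
E
```

```text
37.1 yaw 12.95 pos [0.4558 0.1851 0.037 ] F [ 4.9 -5.7 -4.1] M [-1.516 -1.459  0.105] tau6 -0.217 op 0.0181 118.7 q [ 0.72  0.36 -0.53  0.   -0.68  1.08]
tool F [3.5 6.6 4.1] angle about nut 192.94 r 0.0798
[(170, 167), (188, 112)]
155 [(163, 353)]
160 [(164, 352)]
165 [(164, 350)]
172 [(184, 348)]
176 [(184, 347)]
190 [(231, 280), (289, 344)]
200 [(232, 280), (287, 341)]
```

jog_arm --pt "0 -0.07 0 0 0 0.25 0.1" --pt "0 0 0 0 0 0 0.1"

```text
t: 37.35
tool_pos: [0.4552, 0.1878, 0.037]
ee_rot: [3.126, 0.3, 0.002]
force: [4.8, -6.1, -3.3]
opening: 0.0185
finger_force: 118.7
```

```bash
python3 m.py
```

```text
37.35 yaw 10.95 pos [0.4552 0.1878 0.037 ] F [ 4.8 -6.1 -3.3] M [-1.607 -1.544  0.066] tau6 -0.229 op 0.0185 118.7 q [ 0.72  0.36 -0.53  0.   -0.68  1.04]
tool F [3.5 6.9 3.3] angle about nut 191.0 r 0.0798
```

jog_arm --pt "0 -0.07 0 0 0 0.25 0.1" --pt "0 0 0 0 0 0 0.1"

```text
t: 37.55
tool_pos: [0.4547, 0.1905, 0.037]
ee_rot: [3.131, 0.245, 0.002]
force: [6.5, -4.9, -4.4]
opening: 0.018
finger_force: 118.6
```

```bash
python3 m.py
```

```text
37.55 yaw 8.95 pos [0.4547 0.1905 0.037 ] F [ 6.5 -4.9 -4.4] M [-1.594 -1.581  0.139] tau6 -0.226 op 0.018 118.6 q [ 0.73  0.37 -0.53  0.   -0.68  1.  ]
tool F [5.6 5.9 4.4] angle about nut 189.01 r 0.0798
```

jog_arm --pt "0 -0.14 0 0 0 0.5 0.1" --pt "0 0 0 0 0 0 0.1"

```text
t: 37.75
tool_pos: [0.4539, 0.1961, 0.037]
ee_rot: [3.137, 0.135, 0.002]
force: [5.8, -6.2, -3.4]
opening: 0.0182
finger_force: 118.6
```

```bash
python3 m.py
```

```text
37.75 yaw 4.91 pos [0.4539 0.1961 0.037 ] F [ 5.8 -6.2 -3.4] M [-1.711 -1.623  0.063] tau6 -0.228 op 0.0182 118.6 q [ 0.74  0.37 -0.53  0.   -0.68  0.92]
tool F [5.2 6.7 3.4] angle about nut 184.92 r 0.0799
```

```bash
cat > hexang.py <<'E'
from h import *
def hexang(im,c,z=.082,rs=np.arange(.0205,.0285,.00025)):
    """fold edge strength on the hexagon's top-plane outline by 60 deg; angle of flat normals"""
    g=cv2.GaussianBlur(cv2.cvtColor(im,cv2.COLOR_BGR2GRAY).astype(np.float32),(0,0),0.8)
    gx,gy=cv2.Sobel(g,cv2.CV_32F,1,0),cv2.Sobel(g,cv2.CV_32F,0,1)
    mag=np.minimum(np.hypot(gx,gy),60).astype(np.float32)
    # points along each flat at normal angle a: r n + t
    best=[]
    t=np.linspace(-.012,.012,25)
    for a in np.arange(0,60,.5):
        s=[]
        for k in range(6):
            th=np.radians(a+60*k); n=np.array([np.cos(th),np.sin(th)]); e=np.array([-n[1],n[0]])
            P=np.array([[*(np.array([.5335,.203])+.023*n+x*e),z] for x in t]); uv=np.array([proj(c,p) for p in P])
            d=np.array([proj(c,[*(np.array([.5335,.203])+.024*n),z])])-proj(c,[*(np.array([.5335,.203])+.023*n),z]); d=d[0]/np.linalg.norm(d)
            ok=(uv[:,0]>1)&(uv[:,0]<510)&(uv[:,1]>1)&(uv[:,1]<260)
            best_o=0
            for o in(-1.5,-.75,0,.75,1.5):
                q=uv+o*d; m=cv2.remap(gx,q[:,0].astype(np.float32),q[:,1].astype(np.float32),cv2.INTER_LINEAR)[:,0]*d[0]+cv2.remap(gy,q[:,0].astype(np.float32),q[:,1].astype(np.float32),cv2.INTER_LINEAR)[:,0]*d[1]
                v=abs(np.clip(m,-40,40)[ok].mean()) if ok.sum()>12 else np.nan
                best_o=max(best_o,v) if v==v else best_o
            s.append(best_o)
        best.append((np.sum(s),a,np.round(s,0)))
    return sorted(best,key=lambda b:-b[0])
if __name__=="__main__":
    import sys
    for n in sys.argv[1:]:
        B=hexang(*load(n)); print(n,[(round(float(b[0])),b[1]) for b in B[:8]],B[0][2])
E
python3 hexang.py w1 w2 w3 w10 w17 w18
```

```text
w1 [(221, np.float64(9.5)), (221, np.float64(10.0)), (221, np.float64(10.5)), (221, np.float64(9.0)), (221, np.float64(11.0)), (220, np.float64(8.5)), (220, np.float64(11.5)), (219, np.float64(12.0))] [24. 40. 40. 37. 40. 40.]
w2 [(215, np.float64(8.5)), (215, np.float64(8.0)), (215, np.float64(9.0)), (215, np.float64(9.5)), (215, np.float64(7.5)), (214, np.float64(10.0)), (214, np.float64(7.0)), (214, np.float64(11.5))] [15. 40. 40. 40. 40. 40.]
w3 [(205, np.float64(54.0)), (204, np.float64(54.5)), (204, np.float64(53.0)), (204, np.float64(53.5)), (204, np.float64(55.0)), (204, np.float64(52.5)), (204, np.float64(55.5)), (203, np.float64(52.0))] [40. 12. 38. 40. 35. 40.]
w10 [(112, np.float64(56.0)), (112, np.float64(57.0)), (112, np.float64(56.5)), (112, np.float64(55.5)), (112, np.float64(57.5)), (111, np.float64(55.0)), (111, np.float64(54.5)), (111, np.float64(58.0))] [40. 23. 10. 19. 20.  0.]
w17 [(116, np.float64(56.0)), (115, np.float64(56.5)), (115, np.float64(55.5)), (114, np.float64(38.0)), (114, np.float64(37.5)), (114, np.float64(37.0)), (114, np.float64(36.5)), (113, np.float64(38.5))] [16. 16.  8. 34. 24. 18.]
w18 [(115, np.float64(55.5)), (115, np.float64(56.0)), (114, np.float64(48.0)), (114, np.float64(48.5)), (114, np.float64(47.5)), (114, np.float64(56.5)), (114, np.float64(54.5)), (113, np.float64(57.0))] [26. 12. 13. 18. 18. 28.]
```

jog_arm --pt "0.008 -0.179 0 0 0 0.644 0.1" --pt "0.008 -0.179 0 0 0 0.644 0.1" --pt "0.008 -0.179 0 0 0 0.644 0.1" --pt "0.008 -0.179 0 0 0 0.644 0.1" --pt "0 0 0 0 0 0 0.1"

```text
t: 38.25
tool_pos: [0.4564, 0.2242, 0.0368]
ee_rot: [3.11, -0.429, 0.001]
force: [4.5, -5.8, -3.0]
opening: 0.0184
finger_force: 118.7
```

```bash
python3 m.py
```

```text
38.25 yaw -15.72 pos [0.4564 0.2242 0.0368] F [ 4.5 -5.8 -3. ] M [-1.811 -1.631  0.022] tau6 -0.292 op 0.0184 118.7 q [ 0.78  0.39 -0.49  0.   -0.69  0.52]
tool F [5.9 4.3 3. ] angle about nut 164.64 r 0.08
```

jog_arm --pt "0.008 -0.179 0 0 0 0.644 0.1" --pt "0.008 -0.179 0 0 0 0.644 0.1" --pt "0.008 -0.179 0 0 0 0.644 0.1" --pt "0 0 0 0 0 0 0.1"

```text
t: 38.65
tool_pos: [0.4646, 0.2434, 0.0366]
ee_rot: [3.023, -0.843, 0.0]
force: [5.2, -6.1, -2.2]
opening: 0.0181
finger_force: 118.8
```

```bash
python3 m.py; python3 -c "
from h import *
grab('wrist','w19')"; python3 hexang.py w19
```

```text
38.65 yaw -31.17 pos [0.4646 0.2434 0.0366] F [ 5.2 -6.1 -2.2] M [-1.831 -1.319  0.168] tau6 -0.4 op 0.0181 118.8 q [ 0.79  0.41 -0.45  0.   -0.71  0.23]
tool F [7.6 2.6 2.2] angle about nut 149.64 r 0.0799
w19 [(146, np.float64(12.0)), (146, np.float64(11.5)), (145, np.float64(12.5)), (143, np.float64(11.0)), (143, np.float64(10.5)), (142, np.float64(9.5)), (141, np.float64(10.0)), (138, np.float64(9.0))] [34. 24. 12. 25. 21. 30.]
```

jog_arm --pt "0.008 -0.179 0 0 0 0.644 0.1" --pt "0.008 -0.179 0 0 0 0.644 0.1" --pt "0.008 -0.179 0 0 0 0.644 0.1" --pt "0 -0.05 0 0 0 0.18 0.1" --pt "0 0 0 0 0 0 0.1"

```text
t: 39.2
tool_pos: [0.4787, 0.2607, 0.0363]
ee_rot: [2.866, -1.275, -0.0]
force: [2.0, -6.0, -2.1]
opening: 0.0181
finger_force: 119.0
```

```bash
python3 m.py; python3 -c "
from h import *
grab('wrist','w20')"; python3 hexang.py w20
```

```text
39.2 yaw -47.97 pos [0.4787 0.2607 0.0363] F [ 2.  -6.  -2.1] M [-1.754 -0.703  0.432] tau6 -0.514 op 0.0181 119.0 q [ 0.8   0.44 -0.4   0.   -0.74 -0.07]
tool F [5.8 2.6 2.1] angle about nut 133.55 r 0.0796
w20 [(183, np.float64(50.0)), (183, np.float64(51.0)), (182, np.float64(49.5)), (182, np.float64(50.5)), (181, np.float64(51.5)), (180, np.float64(52.0)), (179, np.float64(49.0)), (177, np.float64(52.5))] [23. 40. 39. 26. 34. 21.]
```

jog_arm --pt "0.005 0.14 0 0 0 -0.5 0.1" --pt "0.005 0.14 0 0 0 -0.5 0.1" --pt "0 0 0 0 0 0 0.1"

```text
t: 39.55
tool_pos: [0.4706, 0.2542, 0.0366]
ee_rot: [2.95, -1.077, -0.001]
force: [0.2, 0.5, -2.9]
opening: 0.0184
finger_force: 118.7
```

```bash
python3 m.py; python3 -c "
from h import *
grab('wrist','w21')"; python3 hexang.py w21
```

```text
39.55 yaw -40.11 pos [0.4706 0.2542 0.0366] F [ 0.2  0.5 -2.9] M [-0.015 -0.079  0.012] tau6 0.263 op 0.0184 118.7 q [ 0.8   0.42 -0.43 -0.   -0.72  0.07]
tool F [-0.1 -0.5  2.9] angle about nut 140.84 r 0.0811
w21 [(172, np.float64(54.5)), (171, np.float64(54.0)), (170, np.float64(53.5)), (169, np.float64(53.0)), (167, np.float64(52.5)), (165, np.float64(50.5)), (164, np.float64(51.0)), (164, np.float64(50.0))] [15. 26. 36. 32. 34. 29.]
```

jog_arm --pt "0 0 -0.2 0 0 0 0.1" --pt "0 0 -0.4 0 0 0 0.1" --pt "0 0 -0.6 0 0 0 0.1" --pt "0 0 -0.9 0 0 0 0.1" --pt "0 0 -1 0 0 0 0.1" --pt "0 0 0 0 0 0 0.1"

```text
t: 40.2
tool_pos: [0.475, 0.2579, 0.1679]
ee_rot: [-2.94, 1.073, -0.013]
force: [1.8, 1.2, -2.3]
opening: 0.0183
finger_force: 118.9
```

```bash
python3 m.py; python3 -c "
from h import *
grab('wrist','w22')"; python3 hexang.py w22
```

```text
40.2 yaw -40.09 pos [0.475  0.2579 0.1679] F [ 1.8  1.2 -2.3] M [ 0.146 -0.151  0.013] tau6 0.003 op 0.0183 118.9 q [ 0.8   0.27 -0.27  0.   -1.02  0.07]
tool F [ 0.6 -2.   2.3] angle about nut 136.83 r 0.0802
w22 [(141, np.float64(13.0)), (140, np.float64(12.5)), (140, np.float64(13.5)), (140, np.float64(11.0)), (140, np.float64(10.5)), (140, np.float64(11.5)), (140, np.float64(12.0)), (140, np.float64(10.0))] [23. 19. 20. 23. 25. 30.]
```

jog_arm --pt "0.93 0.3 0 0 0 0 0.1" --pt "0.93 0.3 0 0 0 0 0.1" --pt "0.93 0.3 0 0 0 0 0.1" --pt "0.93 0.3 0 0 0 0 0.1" --pt "0.93 0.3 0 0 0 0 0.1" --pt "0.93 0.3 0 0 0 0 0.1" --pt "0.94 0.3 0 0 0 0 0.1" --pt "0 0 0 0 0 -0.96 0.1" --pt "0 0 0 0 0 -0.96 0.1" --pt "0 0 0 0 0 -0.96 0.1" --pt "0 0 0 0 0 -0.96 0.1" --pt "0 0 0 0 0 -0.96 0.1"

```text
t: 41.45
tool_pos: [0.6153, 0.0225, 0.1589]
ee_rot: [3.141, -0.041, -0.006]
force: [1.1, -0.2, -3.3]
opening: 0.0187
finger_force: 118.8
```

jog_arm --pt "0 0 0 0 0 -0.96 0.1" --pt "0 0 0 0 0 -0.96 0.1" --pt "0 0 0.8 0 0 0 0.1" --pt "0 0 0.9 0 0 0 0.1" --pt "0 0 0.9 0 0 0 0.1" --pt "0 0 0.9 0 0 0 0.1" --pt "0 0 0.7 0 0 0 0.1" --pt "0 0 0 0 0 0 0.1"

```text
t: 42.25
tool_pos: [0.6114, 0.0215, -0.0131]
ee_rot: [3.119, 0.369, -0.02]
force: [-1.6, 0.3, -3.2]
opening: 0.0183
finger_force: 118.6
```

```bash
python3 m.py
python3 - <<'E'
from tilt import *
im,c=grab("wrist","w23"); P=spanner3d(im,c); h=P[P[:,1]>195]
k=np.polyfit(h[:,2],h[:,4],1); print("head tilt",np.degrees(np.arctan(k[0])),k)
E
```

```text
42.25 yaw 13.51 pos [ 0.6114  0.0215 -0.0131] F [-1.6  0.3 -3.2] M [-0.043  0.097  0.032] tau6 0.0 op 0.0183 118.6 q [ 0.3   0.6  -0.26 -0.   -0.73  1.51]
tool F [-1.5 -0.6  3.2] angle about nut 293.22 r 0.1975
head tilt 1.656440600321769 [ 2.89183995e-02 -2.96016624e+01]
```

jog_arm --pt "0 0 0.1 0 0 0 0.1" --pt "0 0 0.08 0 0 0 0.1" --pt "0 0 0 0 0 0 0.1" --pt "0 0 0 0 0 0 0.5" --pt "0 0 0 0 0 0 0.5" --pt "0 0 0 0 0 0 0.5" --pt "0 0 0 0 0 0 0.5" --pt "0 0 -0.4 0 0 0 0.5" --pt "0 0 -0.9 0 0 0 0.5" --pt "0 0 -1 0 0 0 0.5" --pt "0 0 -1 0 0 0 0.5" --pt "0 0 -1 0 0 0 0.5"

```text
t: 43.5
tool_pos: [0.6161, 0.0225, 0.1595]
ee_rot: [3.119, 0.372, 0.001]
force: [0.4, -0.0, 0.6]
opening: 0.0427
finger_force: 0.0
```

jog_arm --pt "0 0 -0.3 0 0 0 1" --pt "0 0 0 0 0 0 1"

```text
t: 43.7
tool_pos: [0.6176, 0.0229, 0.1724]
ee_rot: [-3.119, -0.372, -0.009]
force: [-0.2, 0.9, -0.4]
opening: 0.0699
finger_force: 0.0
```

```bash
python3 m.py
python3 - <<'E'
from sp import *
im,c=grab("wrist","w24"); m=mask(im); s,cs=grab("scene","s3"); grab("side","s4")
for v in range(40,236,14):
    u=np.where(m[v])[0]; e=np.split(u,np.where(np.diff(u)>2)[0]+1) if len(u) else []
    print(v,[(int(a[0]),int(a[-1])) for a in e if len(a)>4])
E
```

```text
43.7 yaw 13.61 pos [0.6176 0.0229 0.1724] F [-0.2  0.9 -0.4] M [0.022 0.028 0.041] tau6 0.0 op 0.0699 0.0 q [ 0.3   0.39 -0.07  0.   -1.11  1.51]
tool F [-0.  -0.9  0.4] angle about nut 295.04 r 0.1988
40 [(451, 479), (482, 511)]
54 [(437, 511)]
68 [(216, 229), (282, 296), (432, 511)]
82 [(216, 230), (282, 295), (435, 511)]
96 [(216, 230), (282, 295), (451, 511)]
110 [(217, 230), (281, 294)]
124 [(95, 129), (218, 294)]
138 [(94, 130), (246, 266)]
152 [(93, 128), (246, 266)]
166 [(93, 127), (246, 266)]
180 [(92, 126), (246, 265)]
194 [(18, 29), (40, 61), (91, 124), (246, 265)]
208 [(6, 38), (65, 73), (90, 123), (247, 265)]
222 [(0, 10), (24, 50), (70, 78), (247, 265), (496, 505)]
```

jog_arm --pt "-0.32 -0.9 -0.3 0 0 0 1" --pt "-0.32 -0.95 -0.2 0 0 0 1" --pt "-0.32 -0.95 0 0 0 0 1" --pt "-0.32 -0.95 0 0 0 0 1" --pt "-0.32 -0.95 0 0 0 0 1" --pt "0 0 0 0 0 0 1" --pt "0 0 0 0 0 0 1"

```text
t: 44.55
tool_pos: [0.5089, 0.1906, 0.1879]
ee_rot: [3.117, 0.375, -0.005]
force: [0.5, -0.9, 0.4]
opening: 0.0853
finger_force: 0.0
```

```bash
python3 m.py; python3 -c "
from h import *
grab('wrist','w25')"; python3 hexang.py w25
```

```text
44.55 yaw 13.71 pos [0.5089 0.1906 0.1879] F [ 0.5 -0.9  0.4] M [-0.052 -0.009  0.028] tau6 -0.015 op 0.0853 0.0 q [ 0.66  0.26 -0.22 -0.   -1.09  1.15]
tool F [ 0.3  1.  -0.4] angle about nut 206.81 r 0.0276
w25 [(191, np.float64(55.5)), (190, np.float64(56.0)), (190, np.float64(55.0)), (190, np.float64(56.5)), (189, np.float64(54.5)), (188, np.float64(54.0)), (188, np.float64(57.0)), (187, np.float64(53.5))] [15. 31. 40. 40. 31. 34.]
```

```bash
python3 -c "
from h import *
print(robot.sign_off())"
```

```text
the job is handed in; nothing more can be done
None
```

The job is handed in after about 45 s: the nut was run down to snug by hand, then tightened about 59–60° further with the larger spanner, which now lies flat on the bench clear of the clamp. A first try at seating the spanner on the nut caught and tilted it in the grip, so I laid it down, regrasped it and went on; the nut did not turn in that try.

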